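# Clear the pile on the wardrobe shelf

## Task

Take apart the pile on the wardrobe shelf and put everything in its own place: the glass jar in the middle of the small round coaster, the orange case flat inside the little rimmed tray, the travel mug in the middle of the large round coaster, and the wooden box in the middle of the rectangular mat, lying straight along it (the mug is standing on that mat now, so move it off first). Keep the jar and the mug upright, set the jar down gently, and leave the umbrella handle where it lies.

Things in the scene. Friction and masses are not known exactly. Their poses are not given: they have to be found in the camera images.
- jar: Clear glass jar with a steel twist cap, upright and round: 42 mm diameter, 62 mm tall (glass to 47 mm, cap of 41 mm diameter above), about 0.12 kg. Starts on top of the case, as the top of the pile. Origin: centre of its underside; z up along its axis.
- case: Orange silicone-covered hard case, a rounded block 46 mm (its x) by 96 mm (its y) by 30 mm tall, with a small tab 6 mm long at the +y end; about 0.09 kg. Starts on top of the box, under the jar, turned up to 0.15 rad from it. Origin: centre of its underside; z up. Either way round will do at the end.
- box: Dark wooden watch box, closed for good (the lid does not open), 60 mm (its x) by 140 mm (its y) by 42 mm tall, about 0.30 kg; brass clasp and hinges on the long sides stand out under 1 mm. Bottom of the pile, on the shelf. Origin: centre of its underside; z up. Either way round will do at the end.
- mug: Silver aluminium travel mug without handle, black lid, upright and round: 60 mm diameter from 30 to 132 mm height (52 mm at the foot), 58 mm to 54 mm at the lid, 150 mm tall in all, about 0.25 kg. Starts standing on the rectangular mat. Origin: centre of its underside; z up along its axis.
- small_coaster: Small round white ceramic coaster, fixed: 66 mm diameter, 5 mm thick, flat top. Place of the jar. Origin: centre of its underside, on the shelf; top 5 mm above it.
- large_coaster: Large round white ceramic coaster, fixed: 100 mm diameter, 5 mm thick, flat top. Place of the travel mug. Origin: centre of its underside, on the shelf; top 5 mm above it.
- tray: Little aluminium tray, fixed: outside 78 mm (its x) by 128 mm (its y), walls 5 mm thick and 10 mm high above the shelf, inside 68 by 118 mm, floor 5 mm above the shelf. Place of the case, long side along the tray's long side. Origin: centre of its underside; z up.
- mat: Dark rectangular rubber mat, fixed: 90 mm (its x) by 170 mm (its y), 4 mm thick. Place of the box, long side along the mat's long side. Origin: centre of its underside; top 4 mm above it.
- umbrella_handle: Black plastic umbrella handle with a crook, lying flat beyond the middle, to be left alone: 165 mm along its y, 24 mm thick, crook to its +x side. Origin: under its shaft. Unlisted bystanders: a comb and a padlock, under 15 mm tall, near x 0.35, |y| under 0.16; others, up to 150 mm tall, only at x above 0.7 or |y| above 0.5.
Not all that is in view belongs to the job. There is more than one size of the jar; the job needs the larger. Leave any green look-alike of the box alone.

How it is judged:
At the end, for the whole second after the job is handed in: Jar on the small coaster, case in the tray, mug on the large coaster and box on the mat: each centre within 15 mm of its place's centre, standing on it (height within 4 mm) and level within 0.1 rad; the case and the box along their places within 0.2 rad; all released and at rest (horizontal distance between jar and small_coaster below 0.015 m and z of jar in the frame of small_coaster between 0.001 and 0.009 m and angle between each of jar, case, mug, box's own z axis and vertical below 0.1 rad and linear speed of each of jar, case, mug, box below 0.02 m/s and horizontal distance between case and tray below 0.015 m and z of case in the frame of tray between 0.001 and 0.009 m and angle between the y axis of case and the y axis of tray, either way round below 0.2 rad and horizontal distance between mug and large_coaster below 0.015 m and z of mug in the frame of large_coaster between 0.001 and 0.009 m and horizontal distance between box and mat below 0.015 m and z of box in the frame of mat between 0 and 0.008 m and angle between the y axis of box and the y axis of mat, either way round below 0.2 rad); the robot touches nothing.
It fails at once if the glass jar is tipped over (angle between jar's own z axis and vertical above 0.6 rad).
It fails at once if the travel mug is tipped over (angle between mug's own z axis and vertical above 0.6 rad).
It fails at once if the jar is dropped or slammed onto its coaster (faster than 0.45 m/s within about 15 mm of it) (horizontal distance between jar and small_coaster below 0.04 m and z of jar in the frame of small_coaster below 0.02 m and linear speed of jar above 0.45 m/s).
It fails at once if the umbrella handle is moved by more than 30 mm (distance of umbrella_handle from where it was at the start of the episode above 0.03 m).
It also fails if it takes over 120 s, if anything falls off the work surface, if the arm or the gripper's body presses on something with over 40 N, if the wrist force passes 120 N, or if a joint passes its speed limit or range.

## Robot

A 7-joint arm with a two-finger parallel gripper is mounted at the origin on the work surface. World frame = base frame: x ahead of the robot, y to its left, z up, the work surface at z = 0. Lengths are in m, angles in rad, forces in N, time in s.
With the tool pointing down it reaches from about 0.35 to 0.9 m from the base axis. Payload 8.1 kg.
Tool frame: the origin (TCP) lies at the very end of the fingers, on their centre line; the grasp point (between the pads) lies 19 mm behind it; z points along the fingers, y is the direction in which the jaws open and shut (so a half turn about z gives the same grasp; the last joint's range is limited). The gripper opens to 92 mm and grips with 3 to 60 N. Pads are 19 mm wide; open, the fingers measure 130 mm over their backs; the gripper's body (75 mm by 190 mm) begins 47 mm behind the grasp point.
Start: joints at [-1.361, 0.434, 0.025, 1.573, -0.012, 1.134, -0.075], TCP at [0.192, 0.595, 0.227] pointing down, gripper open.
Joint ranges: [-2.62, 2.62], [-0.44, 2.09], [-1.27, 1.32], [0.08, 2.57], [-1.32, 4.46], [0.12, 2], [-2.74, 2.74]. Speed limits (rad/s): [2.22, 2.22, 3.01, 3.01, 3.14, 3.14, 3.14].

## Interface

Orientations are given as a rotation vector (axis times angle).
In Python, from cell import observe, get_image, sign_off gives the robot as it stands.
- The arm moves only by the tool arm_command, never from a script. Its argument "deltas" is a list of rows, each an object with "xyz": the shift along the tool's x, y, z in cm, a list of three; "turn": the turn about the tool's z in degrees; "jaw": the closure in counts, from 0 (fully open) to 255 (shut). A call has 1 to 5 rows; each row is the pose to reach, as a shift and turn from the pose measured when the call began, along the tool's axes at that moment; what a row does not reach only later rows make up. A row lasts 1/12 s, in which the tool goes at most 41.7 mm and 7.16 degrees, less where a joint would pass 70% of its speed; a pose out of reach is approached as far as the arm can. A call with a gripper value outside its range is refused whole. The fingers move at their own pace and stop on an object; "force" is the grip in N (left out, the last holds). Time passes only in rows, so rows that repeat a pose let the fingers close. It gives the time, the measured TCP pose, the force and the opening at its end, in the units of the state.
- observe(): the state, without advancing time (a new reading comes with each control period).
- get_image(name): name is "scene" or "top" or "wrist"; returns a dict with "frame" (420x560x3 uint8, red, green, blue), "depth" (420x560 float32, m along the optical axis (not along the pixel's ray), 0 where there is no reading), "camera_matrix" (3x3 intrinsics, pixels), "cam_to_world" (4x4, takes a point from camera to world coordinates). Camera axes: x right, y up, looking along -z (the intrinsics and any distortion apply to the point x, -y, -z); pixel columns grow to the right and rows downward; lengths in m; the calibration is good to about 2 mm. A picture is of the moment at which its call begins.
- sign_off(): hands the job in, once; it reports no verdict.
The state is a dict: "clock": time; "joints": joint angles; "dq": joint speeds; "joint_efforts": joint torques, N m; "position": TCP position; "ee_rot": TCP orientation; "force": force on the tool from outside, world axes, zero at the start; "ft_torque": the same for the moment, N m; "width": opening from 0.0 (shut) to 1.0 (fully open).
Only numpy, scipy, OpenCV 4.12 (cv2) and the standard library are available. Lean on these libraries where they do the work, as an engineer would, in place of code of your own. Each camera call takes 0.05 s, during which the arm holds its last target.

## Working session

There is one attempt and no reset: what is moved stays moved. The work goes in short steps, Python scripts to look and compute and a tool call to move; the robot and the scene stay as the last step left them, time stands still between calls to the robot, and variables do not carry over. Pictures are saved under pics/ and viewed, and the job is handed in when it is done.

Besides the shell and the picture viewer there is one more tool, called after "Call:" as a command line: name --argument value ..., lists and objects as JSON in quotes. arm_command: Moves the arm, as the interface text tells. Its arguments: {"type":"object","properties":{"deltas":{"type":"array","items":{"type":"object","properties":{"xyz":{"type":"array","items":{"type":"number"}},"turn":{"type":"number"},"jaw":{"type":"number"}}}},"force":{"type":"number"}},"required":["deltas"]}

```bash
ls; mkdir -p pics; python3 - <<'E'
from cell import observe,get_image
import cv2
print(observe())
for n in ["scene","top","wrist"]:
    d=get_image(n); cv2.imwrite(f"pics/{n}0.png",cv2.cvtColor(d["frame"],cv2.COLOR_RGB2BGR)); print(n,d["camera_matrix"],d["cam_to_world"])
E
```

```text
pics
{'clock': 0.0, 'joints': array([-1.36056985,  0.43521533,  0.02496236,  1.57411823, -0.0115988 ,
        1.13399687, -0.07512544]), 'dq': array([ 0.00184662, -0.00122106,  0.00055045, -0.00163768,  0.00015403,
       -0.00163556,  0.00087283]), 'joint_efforts': array([-4.48795718e-04, -6.67844152e+01,  9.84706990e-01, -3.14461577e+01,
       -6.06430555e-02,  4.31045028e-02,  1.57112772e-04]), 'position': array([0.19223209, 0.59415238, 0.22594143]), 'ee_rot': array([-4.89500916e-01, -3.10311270e+00,  2.49620704e-03]), 'force': array([-0.01149909, -0.15370384, -0.21828776]), 'ft_torque': array([-0.00434733,  0.00145054,  0.03402853]), 'width': 1.000164693845401}
scene [[486.88678282   0.         269.51019709]
 [  0.         486.88678282 206.160487  ]
 [  0.           0.           1.        ]] [[ 0.58936355 -0.46199273  0.66273172  1.24236748]
 [ 0.80786342  0.33429064 -0.4853931  -0.58099874]
 [ 0.00270308  0.82146971  0.57024574  0.78032019]
 [ 0.          0.          0.          1.        ]]
top [[436.20181016   0.         280.36082453]
 [  0.         436.20181016 214.80021423]
 [  0.           0.           1.        ]] [[ 0.01879856  0.99562661 -0.09151104  0.38217497]
 [-0.99975441  0.017644   -0.01340941  0.00184191]
 [-0.01173614  0.09174065  0.99571377  1.15110816]
 [ 0.          0.          0.          1.        ]]
wrist [[335.64990091   0.         276.35176911]
 [  0.         335.64990091 207.60025205]
 [  0.           0.           1.        ]] [[ 0.30727953 -0.90430774 -0.29632213  0.11039647]
 [ 0.95161865  0.29163857  0.09679303  0.61905567]
 [-0.00111172 -0.31172819  0.95017067  0.38376797]
 [ 0.          0.          0.          1.        ]]
```

View pics/scene0.png

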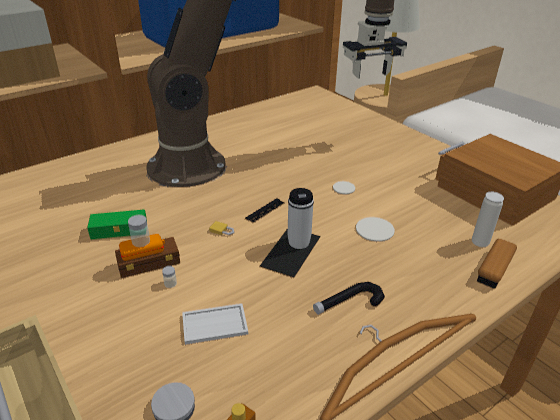

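View pics/top0.png

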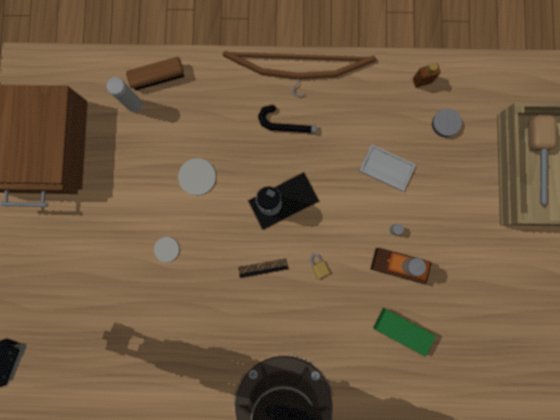

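Top view: pile near (402,266), tray (388,167), mat (284,201), mug lid (268,200), large coaster (197,177), small coaster (167,250), handle (290,125); the small jar decoy is at (398,230) and the green decoy box at (405,332). Next I measure with depth.

```bash
cat > h.py <<'E'
import numpy as np,cv2
from cell import observe,get_image
def cloud(n,d=None):
    d=d or get_image(n); K=d["camera_matrix"];T=d["cam_to_world"];z=d["depth"]
    v,u=np.mgrid[0:z.shape[0],0:z.shape[1]]
    P=np.stack([(u-K[0,2])/K[0,0]*z,-(v-K[1,2])/K[1,1]*z,-z],-1)@T[:3,:3].T+T[:3,3]
    P[z==0]=np.nan
    return P,d["frame"]
def rect(P):
    (c,s,a)=cv2.minAreaRect((P[:,:2]*1000).astype(np.float32)); 
    w,h=s
    # yaw of the long axis (deg)
    if w<h: a+=90
    return np.round(c,1),np.round(sorted(s),1),round(((a+90)%180)-90,1)
def save(n,f): cv2.imwrite("pics/"+n,cv2.cvtColor(f,cv2.COLOR_RGB2BGR))
def crop(f,u0,v0,u1,v1,k): return cv2.resize(f[v0:v1,u0:u1],None,fx=k,fy=k,interpolation=cv2.INTER_CUBIC)
E
python3 - <<'E'
from h import *
P,f=cloud("top"); np.save("P.npy",P); np.save("f.npy",f)
z=P[...,2]
print("table z", [round(float(z[v,u]),4) for v,u in [(300,200),(150,320),(300,350)]])
boxes=dict(pile=(365,240,440,292),tray=(355,140,420,195),mat=(240,165,325,235),lc=(170,152,222,202),sc=(150,233,184,266))
for k,(a,b,c,d) in boxes.items():
    Q=P[b:d,a:c].reshape(-1,3);Q=Q[~np.isnan(Q[:,0])]
    for lo,hi in dict(pile=[(.03,.05),(.06,.08),(.12,.15)],tray=[(.003,.02)],mat=[(.002,.009),(.14,.17)],lc=[(.003,.01)],sc=[(.003,.01)])[k]:
        S=Q[(Q[:,2]>lo)&(Q[:,2]<hi)]
        if len(S)>5: print(k,lo,len(S),rect(S),"med",np.round(np.median(S,0),4), "circle",[np.round(x,1) for x in cv2.minEnclosingCircle((S[:,:2]*1000).astype(np.float32))])
save("t1.png",np.hstack([crop(f,360,220,450,300,4),crop(f,240,165,325,245,4)]))
save("t2.png",np.hstack([crop(f,350,135,430,205,4),crop(f,145,145,225,215,4)]))
Ps,fs=cloud("scene"); np.save("Ps.npy",Ps)
save("s1.png",crop(fs,70,180,270,350,4))
E
```

```text
table z [0.0017, 0.0013, -0.0004]
pile 0.03 591 (array([ 362.3, -292.9]), array([ 61.8, 141.3]), 75.7) med [ 0.3637 -0.2525  0.0405] circle [array([ 363.5, -292.3]), np.float64(74.7)]
pile 0.06 388 (array([ 362.7, -300.6]), array([ 46. , 101.1]), 75.4) med [ 0.3642 -0.2797  0.0695] circle [array([ 366.2, -302.5]), np.float64(51.6)]
pile 0.12 263 (array([ 362.6, -301. ]), array([36.8, 40.4]), -88.7) med [ 0.3625 -0.3004  0.1325] circle [array([ 362.2, -301.1]), np.float64(20.4)]
tray 0.003 1174 (array([ 620.5, -264.2]), array([146.4, 170.7]), -89.5) med [ 0.6184 -0.264   0.0055] circle [array([ 622.7, -265.5]), np.float64(105.4)]
mat 0.002 1462 (array([529.2,  13.8]), array([184.6, 223.6]), -89.0) med [ 0.5298 -0.0044  0.0036] circle [array([535.7,  17.2]), np.float64(137.4)]
mat 0.14 453 (array([514.3,  43.8]), array([53.5, 53.8]), 0.4) med [0.5131 0.0445 0.1509] circle [array([514.3,  44.7]), np.float64(27.8)]
lc 0.003 882 (array([587.6, 245.9]), array([133.5, 136.2]), -87.6) med [0.587  0.2426 0.0049] circle [array([585.1, 250. ]), np.float64(90.3)]
sc 0.003 359 (array([395. , 314.4]), array([78.1, 85.8]), 6.4) med [0.392  0.3159 0.0048] circle [array([397.8, 321.5]), np.float64(50.9)]
```

```bash
python3 -c "print(1)"
```

```text
1
```

```bash
cat >> h.py <<'E'
def onplane(uv,d,z0):
    K=d["camera_matrix"];T=d["cam_to_world"];uv=np.asarray(uv,float)
    r=np.stack([(uv[:,0]-K[0,2])/K[0,0],-(uv[:,1]-K[1,2])/K[1,1],-np.ones(len(uv))],-1)@T[:3,:3].T
    s=(z0-T[2,3])/r[:,2]; return T[:3,3]+r*s[:,None]
def seg(d,win,mask,z0):
    a,b,c,e=win; m=np.zeros(mask.shape,np.uint8); m[b:e,a:c]=mask[b:e,a:c]
    n,l,st,_=cv2.connectedComponentsWithStats(m); i=1+np.argmax(st[1:,4]); v,u=np.where(l==i)
    return onplane(np.stack([u,v],1),d,z0),len(u)
E
python3 - <<'E'
from h import *
d=get_image("top");f=d["frame"];hsv=cv2.cvtColor(f,cv2.COLOR_RGB2HSV);S,V=hsv[...,1],hsv[...,2]
for k,win,m,z in [("tray",(355,140,420,195),S<70,.009),("lc",(170,152,222,202),S<70,.005),("sc",(150,233,184,266),S<70,.005),("mat",(240,165,325,235),V<70,.004)]:
    Q,n=seg(d,win,m.astype(np.uint8),z); print(k,n,rect(Q),"mean",np.round(Q.mean(0)*1000,1))
E
```

```text
tray 1535 (array([ 618.3, -263.3]), array([ 82.6, 132.3]), 65.5) mean [ 618.2 -263.5    9. ]
lc 1141 (array([586.3, 242.9]), array([ 99. , 100.2]), 1.9) mean [586.6 242.6   5. ]
sc 526 (array([391. , 314.7]), array([65.7, 65.9]), -87.4) mean [391.6 315.6   5. ]
mat 2091 (array([530.2,  12.7]), array([ 99.9, 166.5]), -62.9) mean [525.9  11.4   4. ]
```

View pics/t1.png

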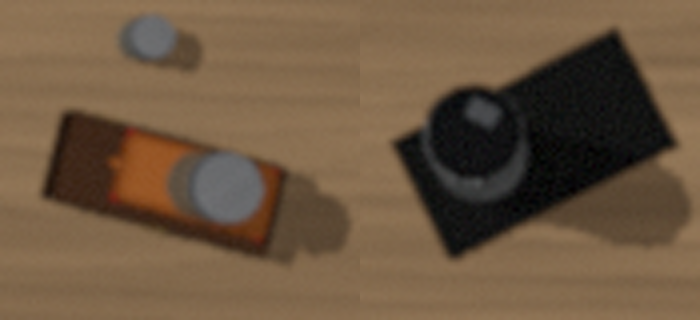

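View pics/s1.png

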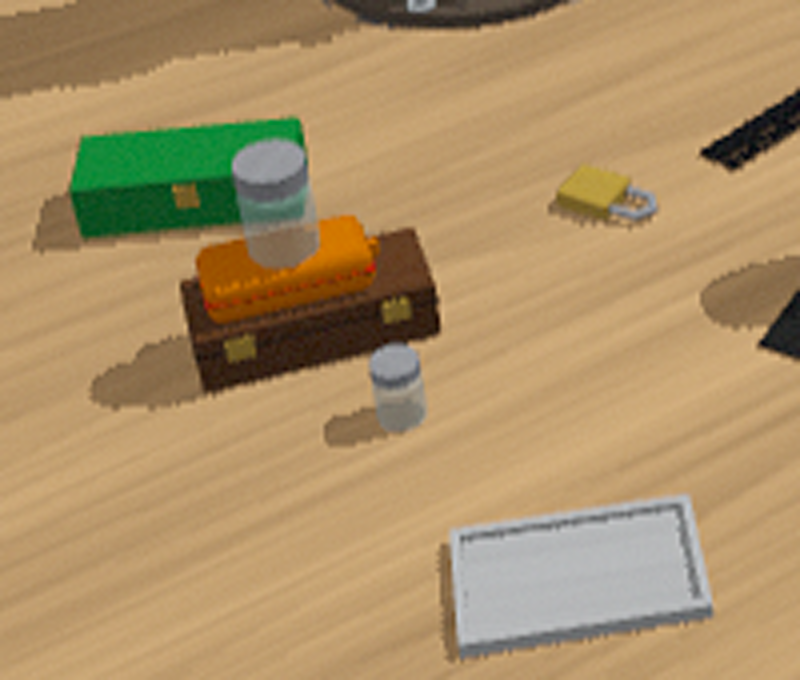

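```bash
cat >> h.py <<'E'
def tool():
    o=observe(); R=cv2.Rodrigues(np.array(o["ee_rot"]))[0]; return o,R
def go(xyz,yaw=None):
    """yaw: world direction (deg) of tool y"""
    o,R=tool(); y=np.degrees(np.arctan2(R[1,1],R[0,1]))
    d=R.T@(np.array(xyz)-o["position"])*100
    t=None if yaw is None else round(((y-yaw+90)%180)-90,1)
    print("t",round(o["clock"],2),"pos",np.round(o["position"],4),"yaw",round(y,1),"tilt",np.round(np.degrees(R[:2,2]),2),"-> d",np.round(d,2),"turn",t,"q",np.round(o["joints"],2))
E
python3 - <<'E'
from h import *
d=get_image("top")
Q=onplane([(248.25,200.75),(304,172.5),(319.25,201.75),(264,229.5)],d,.004)*1000
print(np.round(Q,1),np.round(Q.mean(0),1),[np.degrees(np.arctan2(*(Q[i]-Q[j])[[1,0]])) for i,j in [(0,1),(3,2)]],np.linalg.norm(Q[0]-Q[1]),np.linalg.norm(Q[1]-Q[2]))
go((.514,.0445,.226),20)
E
```

```text
[[523.5 103.1   4. ]
 [601.8 -43.5   4. ]
 [524.1 -84.9   4. ]
 [448.   59.7   4. ]] [524.3   8.6   4. ] [np.float64(118.10826394176331), np.float64(117.76862514009001)] 166.26187584685792 88.07435423190825
t 0.35 pos [0.1923 0.5946 0.2265] yaw 72.1 tilt [-0.   -0.02] -> d [-47.54 -42.44   0.07] turn 52.1 q [-1.36  0.43  0.03  1.57 -0.01  1.13 -0.08]
```

Call:
arm_command --deltas '[{"xyz":[-47.5,-42.4,0],"turn":52,"jaw":0},{"xyz":[-47.5,-42.4,0],"turn":52,"jaw":0},{"xyz":[-47.5,-42.4,0],"turn":52,"jaw":0},{"xyz":[-47.5,-42.4,0],"turn":52,"jaw":0},{"xyz":[-47.5,-42.4,0],"turn":52,"jaw":0}]' --force 25

```text
clock: 0.77
position: [0.2982, 0.413, 0.2268]
ee_rot: [-1.428, -2.798, -0.0]
force: [1.2, -0.3, 0.3]
width: 1.003
```

```bash
python3 -c "
from h import *
go((.514,.0445,.226),20)"
```

```text
t 0.77 pos [0.2982 0.413  0.2268] yaw 35.9 tilt [0.   0.01] -> d [-42.51  -4.14   0.07] turn 15.9 q [-1.21  0.24  0.2   1.86 -0.06  1.04 -0.36]
```

Call:
arm_command --deltas '[{"xyz":[-42.5,-4.1,0],"turn":16,"jaw":0},{"xyz":[-42.5,-4.1,0],"turn":16,"jaw":0},{"xyz":[-42.5,-4.1,0],"turn":16,"jaw":0},{"xyz":[-42.5,-4.1,0],"turn":16,"jaw":0},{"xyz":[-42.5,-4.1,0],"turn":16,"jaw":0}]'

```text
clock: 1.18
position: [0.4034, 0.2333, 0.2271]
ee_rot: [-1.804, -2.572, -0.002]
force: [0.1, -0.1, 0.4]
width: 1.001
```

Call:
arm_command --deltas '[{"xyz":[-21.5,3.9,0],"jaw":0},{"xyz":[-21.5,3.9,0],"jaw":0},{"xyz":[-21.5,3.9,0],"jaw":0},{"xyz":[-21.5,3.9,0],"jaw":0},{"xyz":[-21.5,3.9,0],"jaw":0}]'

```text
schema error: expected keys xyz, turn, jaw
```

```bash
python3 -c "
from h import *
go((.514,.0445,.097),20)"
```

```text
t 1.18 pos [0.4034 0.2333 0.2271] yaw 19.9 tilt [0.03 0.05] -> d [-21.53   3.96  12.99] turn -0.1 q [-0.96  0.17  0.37  1.97 -0.07  1.02 -0.2 ]
```

Call:
arm_command --deltas '[{"xyz":[-21.5,4.0,0],"turn":0,"jaw":0},{"xyz":[-21.5,4.0,0],"turn":0,"jaw":0},{"xyz":[-21.5,4.0,0],"turn":0,"jaw":0},{"xyz":[-21.5,4.0,0],"turn":0,"jaw":0},{"xyz":[-21.5,4.0,0],"turn":0,"jaw":0}]'

```text
clock: 1.6
position: [0.5088, 0.0534, 0.2273]
ee_rot: [1.803, 2.572, 0.003]
force: [0.9, 1.2, -1.0]
width: 0.999
```

```bash
python3 -c "
from h import *
go((.514,.0445,.097),20)
save('w1.png',get_image('wrist')['frame'])"
```

```text
t 1.6 pos [0.5088 0.0534 0.2273] yaw 19.9 tilt [0.07 0.08] -> d [-1.03  0.17 13.03] turn -0.1 q [-0.61  0.26  0.5   1.88 -0.14  1.04  0.3 ]
```

View pics/w1.png

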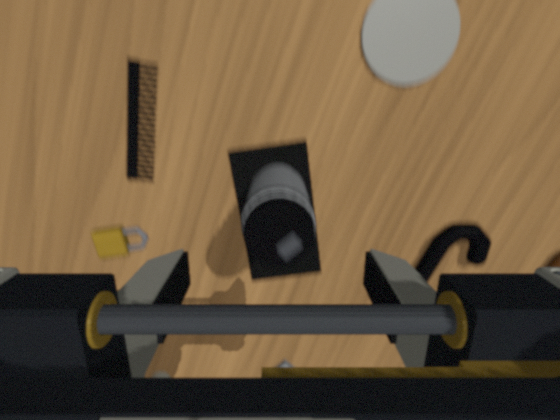

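The wrist view shows the mug lid at (278,240), midway between the fingertips (185 and 365).

Call:
arm_command --deltas '[{"xyz":[-1.0,0.2,1],"turn":0,"jaw":0},{"xyz":[-1.0,0.2,4],"turn":0,"jaw":0},{"xyz":[-1.0,0.2,7],"turn":0,"jaw":0},{"xyz":[-1.0,0.2,10],"turn":0,"jaw":0},{"xyz":[-1.0,0.2,13],"turn":0,"jaw":0}]'

```text
clock: 2.07
position: [0.5184, 0.0356, 0.0969]
ee_rot: [1.811, 2.559, 0.002]
force: [0.0, 0.5, -0.1]
width: 1.002
```

```bash
python3 -c "
from h import *
go((.514,.0445,.097),20)
save('s2.png',crop(get_image('scene')['frame'],220,130,400,290,4))"
```

```text
t 2.07 pos [0.5184 0.0356 0.0969] yaw 19.4 tilt [ 0.33 -0.15] -> d [ 0.99 -0.12 -0.01] turn -0.6 q [-0.51  0.44  0.45  2.01 -0.27  0.74  0.44]
```

View pics/s2.png

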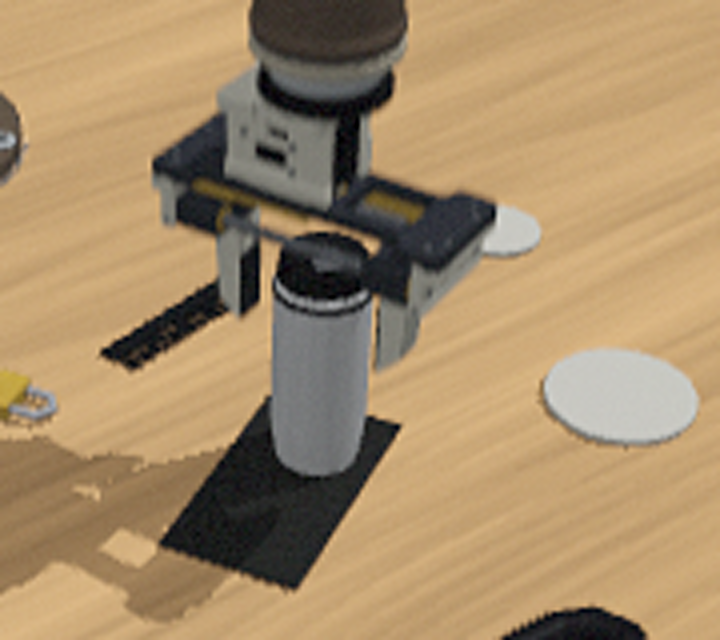

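The mug stands between the open fingers; the TCP is 1 cm off along tool x. I correct that, then close.

Call:
arm_command --deltas '[{"xyz":[1.0,-0.1,0],"turn":0,"jaw":0},{"xyz":[1.0,-0.1,0],"turn":0,"jaw":0},{"xyz":[1.0,-0.1,0],"turn":0,"jaw":110},{"xyz":[1.0,-0.1,0],"turn":0,"jaw":150},{"xyz":[1.0,-0.1,0],"turn":0,"jaw":150}]' --force 25

```text
clock: 2.53
position: [0.512, 0.0449, 0.0935]
ee_rot: [1.812, 2.563, -0.003]
force: [-0.4, -0.4, 0.1]
width: 0.828
```

Call:
arm_command --deltas '[{"xyz":[0,0,0],"turn":0,"jaw":150},{"xyz":[0,0,0],"turn":0,"jaw":150},{"xyz":[0,0,0],"turn":0,"jaw":150},{"xyz":[0,0,0],"turn":0,"jaw":150},{"xyz":[0,0,0],"turn":0,"jaw":150}]'

```text
clock: 2.95
position: [0.5128, 0.0449, 0.0942]
ee_rot: [1.811, 2.562, -0.002]
force: [-0.3, -0.1, 7.0]
width: 0.651
```

```bash
python3 -c "
from h import *
go((.587,.243,.16),20)
save('s3.png',crop(get_image('scene')['frame'],220,130,400,290,4))"
```

```text
t 2.95 pos [0.5128 0.0449 0.0942] yaw 19.5 tilt [ 0.17 -0.19] -> d [16.17 13.61 -6.63] turn -0.5 q [-0.53  0.44  0.44  2.02 -0.27  0.74  0.42]
```

View pics/s3.png

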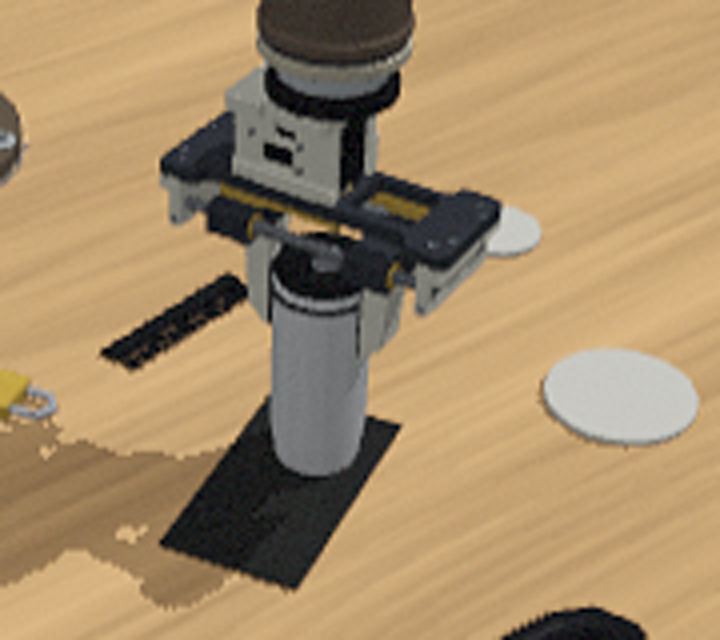

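Call:
arm_command --deltas '[{"xyz":[0,0,-1],"turn":0,"jaw":150},{"xyz":[0,0,-3],"turn":0,"jaw":150},{"xyz":[1,1,-5],"turn":0,"jaw":150},{"xyz":[3,2.6,-6],"turn":0,"jaw":150},{"xyz":[5,4.3,-6],"turn":0,"jaw":150}]'

```text
clock: 3.42
position: [0.5377, 0.1064, 0.157]
ee_rot: [1.814, 2.557, 0.002]
force: [1.7, -0.2, -2.4]
width: 0.649
```

Call:
arm_command --deltas '[{"xyz":[2.3,2,0],"turn":0,"jaw":150},{"xyz":[4.6,4,0],"turn":0,"jaw":150},{"xyz":[7,6,0],"turn":0,"jaw":150},{"xyz":[8.5,7.2,0],"turn":0,"jaw":150},{"xyz":[8.5,7.2,0],"turn":0,"jaw":150}]'

```text
clock: 3.83
position: [0.5777, 0.2162, 0.1569]
ee_rot: [1.807, 2.564, 0.005]
force: [-0.1, -0.4, -2.7]
width: 0.649
```

```bash
python3 -c "
from h import *
go((.587,.243,.097),20)
print(observe()['width'])
save('s4.png',get_image('scene')['frame'])"
```

```text
t 3.83 pos [0.5777 0.2162 0.1569] yaw 19.7 tilt [ 0.34 -0.02] -> d [2.22 1.75 5.99] turn -0.3 q [-0.75  0.5   0.45  1.71 -0.25  0.98  0.13]
0.6491984580936835
```

View pics/s4.png

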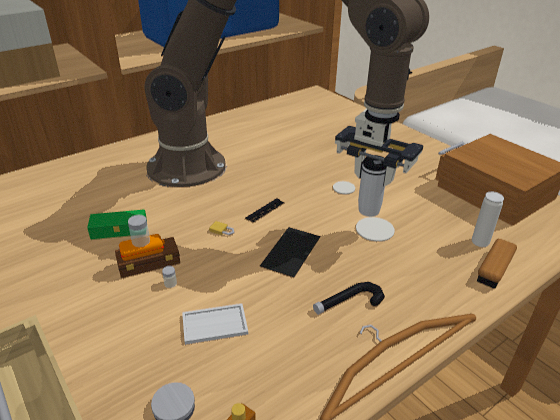

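The mug is held upright near the large coaster. Finish the lateral move, then settle.

Call:
arm_command --deltas '[{"xyz":[1.5,1.2,1],"turn":0,"jaw":150},{"xyz":[2.2,1.75,2],"turn":0,"jaw":150},{"xyz":[2.2,1.75,3],"turn":0,"jaw":150},{"xyz":[2.2,1.75,4],"turn":0,"jaw":150},{"xyz":[2.2,1.75,4],"turn":0,"jaw":150}]'

```text
clock: 4.3
position: [0.5848, 0.2376, 0.1141]
ee_rot: [1.811, 2.562, -0.005]
force: [-0.6, -0.7, -4.2]
width: 0.646
```

```bash
python3 -c "
from h import *
go((.587,.243,.096),20)
d=get_image('top');f=d['frame'];V=cv2.cvtColor(f,cv2.COLOR_RGB2HSV)[...,2]
Q,n=seg(d,(240,165,325,235),(V<70).astype(np.uint8),.004);print(n,rect(Q),Q.mean(0))
go((.587,.243,.096),20)
P,f=cloud('scene');save('s5.png',crop(f,300,110,440,260,4))"
```

```text
t 4.3 pos [0.5848 0.2376 0.1141] yaw 19.5 tilt [ 0.07 -0.29] -> d [0.45 0.39 1.81] turn -0.5 q [-0.76  0.58  0.43  1.71 -0.28  0.92  0.12]
2039 (array([525.4,  10.8]), array([ 86.9, 166.9]), -62.2) [0.52515584 0.01144006 0.004     ]
t 4.35 pos [0.5854 0.2376 0.1153] yaw 19.5 tilt [ 0.14 -0.26] -> d [0.46 0.33 1.93] turn -0.5 q [-0.76  0.57  0.43  1.71 -0.28  0.92  0.12]
```

View pics/s5.png

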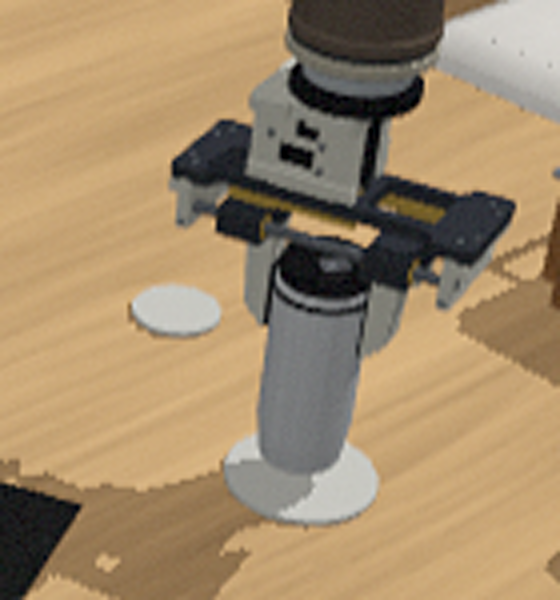

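Call:
arm_command --deltas '[{"xyz":[0.45,0.35,0.5],"turn":0,"jaw":150},{"xyz":[0.45,0.35,1.0],"turn":0,"jaw":150},{"xyz":[0.45,0.35,1.5],"turn":0,"jaw":150},{"xyz":[0.45,0.35,1.8],"turn":0,"jaw":150},{"xyz":[0.45,0.35,1.9],"turn":0,"jaw":150}]'

```text
clock: 4.82
position: [0.5876, 0.243, 0.0965]
ee_rot: [1.812, 2.561, -0.003]
force: [-0.2, 0.7, -2.0]
width: 0.646
```

```bash
python3 -c "
from h import *
go((.587,.243,.096),20)
P,f=cloud('scene');save('s6.png',crop(f,300,110,440,260,4))
go((.587,.243,.096),20);print(observe()['force'])"
```

```text
t 4.82 pos [0.5876 0.243  0.0965] yaw 19.4 tilt [ 0.17 -0.24] -> d [ 0.01 -0.06  0.05] turn -0.6 q [-0.76  0.6   0.42  1.71 -0.29  0.89  0.12]
t 4.87 pos [0.5876 0.243  0.0966] yaw 19.4 tilt [ 0.18 -0.24] -> d [ 0.02 -0.06  0.06] turn -0.6 q [-0.76  0.6   0.42  1.71 -0.29  0.89  0.12]
[-0.26364125 -0.06103994 -2.53472282]
```

View pics/s6.png

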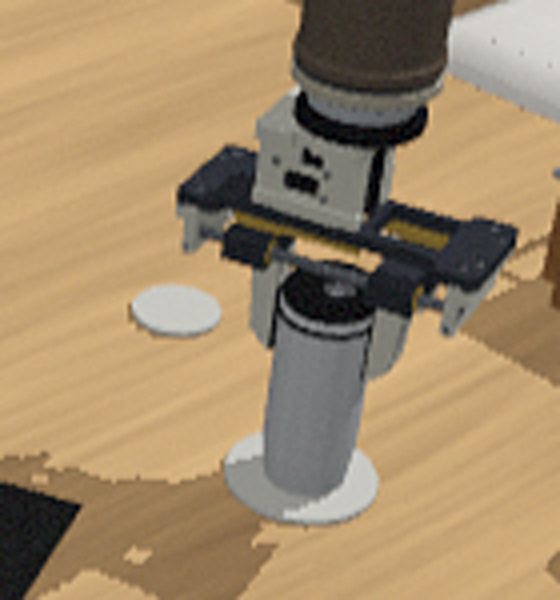

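Call:
arm_command --deltas '[{"xyz":[0,0,0.1],"turn":0,"jaw":150},{"xyz":[0,0,0.2],"turn":0,"jaw":150},{"xyz":[0,0,0.2],"turn":0,"jaw":150},{"xyz":[0,0,0.2],"turn":0,"jaw":150},{"xyz":[0,0,0.2],"turn":0,"jaw":150}]'

```text
clock: 5.28
position: [0.5879, 0.243, 0.0953]
ee_rot: [1.812, 2.56, -0.001]
force: [-1.8, -1.2, 5.8]
width: 0.651
```

```bash
python3 -c "
from h import *
go((.587,.243,.096),20);print(observe()['force'])
P,f=cloud('scene');save('s7.png',crop(f,300,110,440,260,4))
b=P[150:240,340:420].reshape(-1,3); b=b[(b[:,2]>.02)&(b[:,2]<.085)&(np.hypot(b[:,0]-.587,b[:,1]-.243)<.06)]
for lo in np.arange(.03,.085,.01):
    s=b[(b[:,2]>lo)&(b[:,2]<lo+.01)]
    if len(s)>8:
        A=np.c_[2*s[:,:2],np.ones(len(s))];x=np.linalg.lstsq(A,(s[:,:2]**2).sum(1),rcond=None)[0];print(round(lo,3),len(s),np.round(x[:2],4),np.sqrt(x[2]+x[0]**2+x[1]**2))
"
```

```text
t 5.28 pos [0.5879 0.243  0.0953] yaw 19.4 tilt [ 0.21 -0.21] -> d [ 0.03 -0.08 -0.07] turn -0.6 q [-0.75  0.6   0.42  1.71 -0.3   0.89  0.13]
[-1.75756299 -1.21225027  5.78969569]
0.03 66 [0.5893 0.2399] 0.027595958685033412
0.04 68 [0.5891 0.2413] 0.028656547453828497
0.05 79 [0.5888 0.2418] 0.02938635071126953
0.06 82 [0.5891 0.2406] 0.028424623676707374
0.07 81 [0.5894 0.2402] 0.02839336765362274
0.08 39 [0.5896 0.2401] 0.027732228365037682
```

View pics/s7.png

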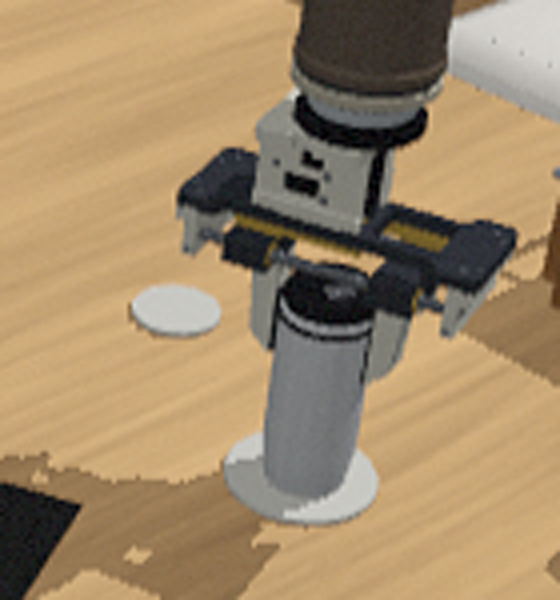

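The mug rests on the coaster: circle fits at all heights agree at about (589,241) mm, so it is vertical. Release and go up.

Call:
arm_command --deltas '[{"xyz":[0,0,0],"turn":0,"jaw":60},{"xyz":[0,0,0],"turn":0,"jaw":20},{"xyz":[0,0,0],"turn":0,"jaw":0},{"xyz":[0,0,0],"turn":0,"jaw":0},{"xyz":[0,0,0],"turn":0,"jaw":0}]'

```text
clock: 5.75
position: [0.5879, 0.243, 0.0952]
ee_rot: [1.811, 2.56, -0.001]
force: [-0.5, -0.1, -0.7]
width: 0.957
```

Call:
arm_command --deltas '[{"xyz":[0,0,-1],"turn":0,"jaw":0},{"xyz":[0,0,-4],"turn":0,"jaw":0},{"xyz":[0,0,-8],"turn":0,"jaw":0},{"xyz":[0,0,-12],"turn":0,"jaw":0},{"xyz":[0,0,-12],"turn":0,"jaw":0}]'

```text
clock: 6.17
position: [0.5915, 0.2442, 0.2242]
ee_rot: [1.809, 2.555, 0.015]
force: [1.8, 0.0, 1.2]
width: 0.998
```

```bash
python3 -c "
from h import *
go((.45,-.2,.22),-14)
P,f=cloud('scene')
b=P[140:245,330:430].reshape(-1,3); b=b[(b[:,2]>.02)&(b[:,2]<.13)&(np.hypot(b[:,0]-.587,b[:,1]-.243)<.06)]
for lo in np.arange(.03,.13,.02):
    s=b[(b[:,2]>lo)&(b[:,2]<lo+.02)]
    if len(s)>8:
        A=np.c_[2*s[:,:2],np.ones(len(s))];x=np.linalg.lstsq(A,(s[:,:2]**2).sum(1),rcond=None)[0];print(round(lo,3),len(s),np.round(x[:2],4),np.sqrt(x[2]+x[0]**2+x[1]**2))
go((.3625,-.301,.20),-14)
"
```

```text
t 6.17 pos [0.5915 0.2442 0.2242] yaw 19.4 tilt [0.84 0.08] -> d [-37.2  -28.11   0.14] turn 33.4 q [-0.79  0.47  0.48  1.58 -0.23  1.13  0.07]
0.03 147 [0.5895 0.2406] 0.028208768005697833
0.05 152 [0.5894 0.2402] 0.028156943247589772
0.07 154 [0.5893 0.2406] 0.02848812541886417
0.09 167 [0.5893 0.2401] 0.028145661064308266
0.11 166 [0.5893 0.2406] 0.028375357751598794
t 6.22 pos [0.5902 0.2441 0.2207] yaw 19.4 tilt [0.67 0.01] -> d [-43.83 -39.62   1.8 ] turn 33.4 q [-0.79  0.48  0.47  1.58 -0.23  1.13  0.07]
```

Call:
arm_command --deltas '[{"xyz":[-43.8,-39.6,0],"turn":33.4,"jaw":0},{"xyz":[-43.8,-39.6,0],"turn":33.4,"jaw":0},{"xyz":[-43.8,-39.6,0],"turn":33.4,"jaw":0},{"xyz":[-43.8,-39.6,0],"turn":33.4,"jaw":0},{"xyz":[-43.8,-39.6,0],"turn":33.4,"jaw":0}]'

```text
clock: 6.63
position: [0.5062, 0.0494, 0.2158]
ee_rot: [2.477, 1.923, 0.014]
force: [0.7, -0.8, 0.9]
width: 1.001
```

Call:
arm_command --deltas '[{"xyz":[-37.7,-5.7,0],"turn":0,"jaw":0},{"xyz":[-37.7,-5.7,0],"turn":0,"jaw":0},{"xyz":[-37.7,-5.7,0],"turn":0,"jaw":0},{"xyz":[-37.7,-5.7,0],"turn":0,"jaw":0},{"xyz":[-37.7,-5.7,0],"turn":0,"jaw":0}]'

```text
clock: 7.05
position: [0.4246, -0.142, 0.2149]
ee_rot: [2.477, 1.923, 0.014]
force: [0.6, 0.1, 0.5]
width: 1.0
```

```bash
python3 -c "
from h import *
go((.3625,-.301,.20),-14)
"
```

```text
t 7.05 pos [ 0.4246 -0.142   0.2149] yaw -14.3 tilt [0.6  0.06] -> d [-16.95  -2.09   1.41] turn -0.3 q [-0.47  0.16  0.78  2.05 -0.15  0.97  0.14]
```

Call:
arm_command --deltas '[{"xyz":[-3.5,-0.5,0],"turn":0,"jaw":0},{"xyz":[-7.5,-1,0],"turn":0,"jaw":0},{"xyz":[-11.5,-1.5,0],"turn":0,"jaw":0},{"xyz":[-15,-2,0],"turn":0,"jaw":0},{"xyz":[-17,-2.1,0],"turn":0,"jaw":0}]'

```text
clock: 7.47
position: [0.3594, -0.3049, 0.2143]
ee_rot: [2.48, 1.918, 0.013]
force: [0.1, -0.2, 0.2]
width: 1.001
```

Call:
arm_command --deltas '[{"xyz":[0,0,0],"turn":0,"jaw":0}]'

```text
clock: 7.55
position: [0.3572, -0.3086, 0.2146]
ee_rot: [2.485, 1.91, 0.011]
force: [-0.5, 0.6, 0.4]
width: 1.003
```

```bash
python3 -c "
from h import *
f=get_image('wrist')['frame'];save('w2.png',f)
go((.3625,-.301,.09),-14)
"
```

```text
t 7.6 pos [ 0.3574 -0.3072  0.2143] yaw -14.9 tilt [ 0.56 -0.03] -> d [ 0.71  0.21 12.44] turn -0.9 q [-0.11  0.23  0.87  2.   -0.22  0.99  0.61]
```

View pics/w2.png

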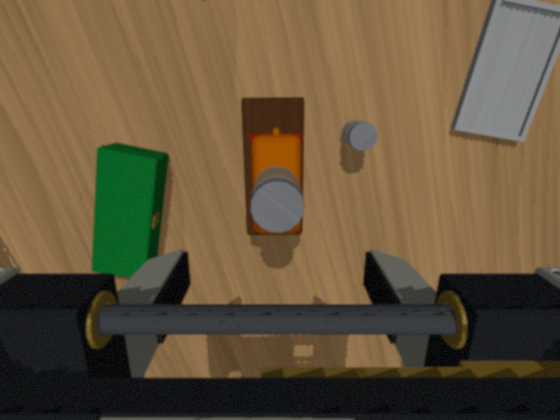

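The jar cap at (277,205) is centred between the fingertips; the decoy jar (362,135) and green box stay clear. Descend.

Call:
arm_command --deltas '[{"xyz":[0.7,0.2,1.5],"turn":0,"jaw":0},{"xyz":[0.7,0.2,4.5],"turn":0,"jaw":0},{"xyz":[0.7,0.2,7.5],"turn":0,"jaw":0},{"xyz":[0.7,0.2,9.5],"turn":0,"jaw":0},{"xyz":[0.7,0.2,10.5],"turn":0,"jaw":0}]'

```text
clock: 8.02
position: [0.3615, -0.2984, 0.1069]
ee_rot: [2.487, 1.916, 0.01]
force: [-0.1, 0.5, 0.8]
width: 1.001
```

```bash
python3 -c "
from h import *
go((.3625,-.301,.09),-14)
f=get_image('scene')['frame'];save('s8.png',crop(f,70,150,230,290,4))
go((.3625,-.301,.09),-14)
"
```

```text
t 8.02 pos [ 0.3615 -0.2984  0.1069] yaw -14.8 tilt [0.36 0.12] -> d [-0.23  0.15  1.69] turn -0.8 q [ 0.01  0.4   0.75  2.13 -0.41  0.75  0.77]
t 8.07 pos [ 0.3613 -0.2985  0.1066] yaw -14.8 tilt [0.32 0.12] -> d [-0.21  0.17  1.66] turn -0.8 q [ 0.01  0.4   0.75  2.13 -0.41  0.75  0.77]
```

View pics/s8.png

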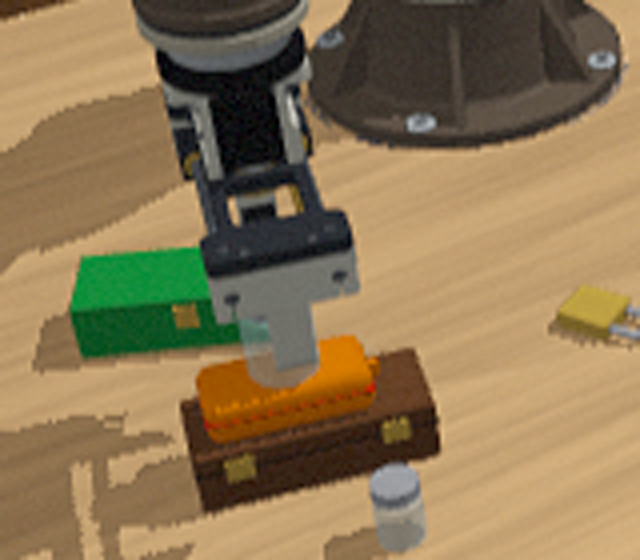

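Call:
arm_command --deltas '[{"xyz":[-0.2,0.15,0.8],"turn":0,"jaw":0},{"xyz":[-0.2,0.15,1.5],"turn":0,"jaw":60},{"xyz":[-0.2,0.15,1.5],"turn":0,"jaw":110},{"xyz":[-0.2,0.15,1.5],"turn":0,"jaw":170},{"xyz":[-0.2,0.15,1.5],"turn":0,"jaw":180}]' --force 15

```text
clock: 8.48
position: [0.3627, -0.3011, 0.0922]
ee_rot: [2.487, 1.915, 0.01]
force: [-1.3, 0.2, 0.8]
width: 0.762
```

Call:
arm_command --deltas '[{"xyz":[0,0,0],"turn":0,"jaw":180},{"xyz":[0,0,0],"turn":0,"jaw":180},{"xyz":[0,0,0],"turn":0,"jaw":180},{"xyz":[0,0,0],"turn":0,"jaw":180},{"xyz":[0,0,0],"turn":0,"jaw":180}]'

```text
clock: 8.9
position: [0.3628, -0.3011, 0.0924]
ee_rot: [2.487, 1.915, 0.01]
force: [-1.1, 0.4, 3.6]
width: 0.45
```

```bash
python3 -c "
from h import *
go((.391,.315,.22),None);print(observe()['width'],observe()['force'])
"
```

```text
t 8.9 pos [ 0.3628 -0.3011  0.0924] yaw -14.8 tilt [0.39 0.1 ] -> d [ 60.33 -12.92 -12.63] turn None q [ 0.03  0.43  0.73  2.14 -0.44  0.72  0.8 ]
0.44972205973250273 [-1.05401104  0.3686245   3.64900143]
```

Call:
arm_command --deltas '[{"xyz":[0,0,-1],"turn":0,"jaw":180},{"xyz":[0,0,-3],"turn":0,"jaw":180},{"xyz":[0,0,-6],"turn":0,"jaw":180},{"xyz":[1,0.1,-9],"turn":0,"jaw":180},{"xyz":[3,0.3,-11],"turn":0,"jaw":180}]'

```text
clock: 9.32
position: [0.3718, -0.2756, 0.2054]
ee_rot: [2.489, 1.908, 0.009]
force: [1.1, 0.2, -1.1]
width: 0.451
```

```bash
python3 -c "
from h import *
print(observe()['width'],observe()['force'])
f=get_image('scene')['frame'];save('s9.png',crop(f,70,100,270,250,4))
go((.47,0,.2),5)
"
```

```text
0.4512063041038997 [ 1.05970652  0.21770408 -1.05287493]
t 9.37 pos [ 0.3752 -0.2714  0.2073] yaw -14.8 tilt [0.65 0.08] -> d [28.66  2.23  0.87] turn -19.8 q [-0.2   0.23  0.87  2.03 -0.22  0.97  0.53]
```

View pics/s9.png

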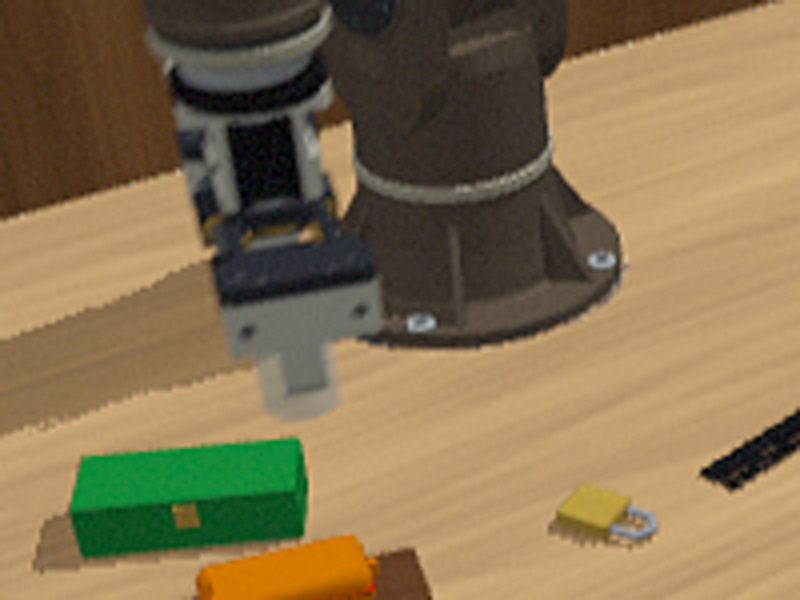

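The jar is lifted, upright, and the case stayed in place. Travel to the coaster side.

Call:
arm_command --deltas '[{"xyz":[3,0.25,0],"turn":-4,"jaw":180},{"xyz":[6.3,0.5,0],"turn":-8,"jaw":180},{"xyz":[9.6,0.75,0],"turn":-12,"jaw":180},{"xyz":[12.9,1,0],"turn":-16,"jaw":180},{"xyz":[16.2,1.25,0],"turn":-20,"jaw":180}]'

```text
clock: 9.78
position: [0.4287, -0.1166, 0.2086]
ee_rot: [2.11, 2.317, 0.014]
force: [1.2, -0.2, -0.9]
width: 0.451
```

```bash
python3 -c "
from h import *
go((.46,.03,.2),20)
go((.391,.315,.2),20)
"
```

```text
t 9.78 pos [ 0.4287 -0.1166  0.2086] yaw 5.4 tilt [0.68 0.09] -> d [14.3   4.48  0.92] turn -14.6 q [-0.48  0.16  0.73  2.07 -0.14  0.95  0.42]
t 9.78 pos [ 0.4287 -0.1166  0.2086] yaw 5.4 tilt [0.68 0.09] -> d [43.32  0.29  0.88] turn -14.6 q [-0.48  0.16  0.73  2.07 -0.14  0.95  0.42]
```

Call:
arm_command --deltas '[{"xyz":[3.5,0.5,0],"turn":-3,"jaw":180},{"xyz":[7,1,0],"turn":-6,"jaw":180},{"xyz":[10.5,1.4,0],"turn":-9,"jaw":180},{"xyz":[14,1.7,0],"turn":-12,"jaw":180},{"xyz":[17.5,1.9,0],"turn":-15,"jaw":180}]'

```text
clock: 10.2
position: [0.4308, 0.061, 0.2094]
ee_rot: [1.785, 2.574, 0.013]
force: [0.6, -0.5, -1.3]
width: 0.453
```

```bash
python3 -c "
from h import *
go((.391,.315,.16),20)
"
```

```text
t 10.2 pos [0.4308 0.061  0.2094] yaw 20.5 tilt [0.71 0.1 ] -> d [25.2   5.11  4.93] turn 0.5 q [-0.76  0.13  0.57  2.08 -0.08  0.94  0.21]
```

Call:
arm_command --deltas '[{"xyz":[3.6,0.7,0.5],"turn":0,"jaw":180},{"xyz":[7.2,1.4,1.2],"turn":0,"jaw":180},{"xyz":[10.8,2.1,2],"turn":0,"jaw":180},{"xyz":[14.4,2.8,3],"turn":0,"jaw":180},{"xyz":[18,3.5,4],"turn":0,"jaw":180}]'

```text
clock: 10.62
position: [0.4005, 0.2435, 0.1694]
ee_rot: [1.785, 2.574, 0.014]
force: [0.6, -0.8, -1.4]
width: 0.451
```

```bash
python3 -c "
from h import *
go((.391,.315,.1),20)
"
```

```text
t 10.62 pos [0.4005 0.2435 0.1694] yaw 20.5 tilt [0.74 0.12] -> d [7.05 1.53 6.95] turn 0.5 q [-1.02  0.24  0.43  2.05 -0.13  0.86 -0.16]
```

Call:
arm_command --deltas '[{"xyz":[3,0.7,1],"turn":0,"jaw":180},{"xyz":[5.2,1.1,2.5],"turn":0,"jaw":180},{"xyz":[6.5,1.4,4.5],"turn":0,"jaw":180},{"xyz":[7,1.5,6.5],"turn":0,"jaw":180},{"xyz":[7,1.5,7],"turn":0,"jaw":180}]'

```text
clock: 11.03
position: [0.3892, 0.315, 0.0972]
ee_rot: [1.782, 2.576, 0.009]
force: [-1.3, 0.6, -1.2]
width: 0.454
```

Call:
arm_command --deltas '[{"xyz":[0,0,0],"turn":0,"jaw":180},{"xyz":[0,0,0],"turn":0,"jaw":180}]'

```text
clock: 11.2
position: [0.3892, 0.3142, 0.0974]
ee_rot: [1.783, 2.576, 0.007]
force: [0.3, -0.1, -1.7]
width: 0.452
```

```bash
python3 -c "
from h import *
save('s10.png',crop(get_image('scene')['frame'],270,60,430,220,4))
go((.391,.315,.03),20)
"
```

```text
t 11.25 pos [0.3897 0.3144 0.0979] yaw 20.6 tilt [ 0.63 -0.03] -> d [0.04 0.08 6.79] turn 0.6 q [-1.07  0.4   0.37  2.05 -0.2   0.72 -0.22]
```

View pics/s10.png

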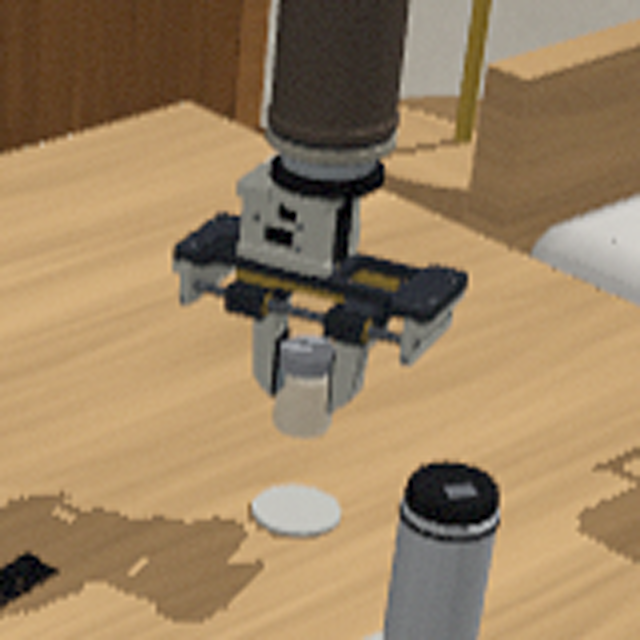

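The jar hangs upright above the coaster. Slow descent.

Call:
arm_command --deltas '[{"xyz":[0,0.1,1.5],"turn":0,"jaw":180},{"xyz":[0,0.1,3.2],"turn":0,"jaw":180},{"xyz":[0,0.1,4.7],"turn":0,"jaw":180},{"xyz":[0,0.1,5.7],"turn":0,"jaw":180},{"xyz":[0,0.1,6.4],"turn":0,"jaw":180}]'

```text
clock: 11.67
position: [0.3918, 0.3144, 0.034]
ee_rot: [1.784, 2.574, 0.01]
force: [-0.7, -0.5, -0.8]
width: 0.45
```

Call:
arm_command --deltas '[{"xyz":[0,0,0.1],"turn":0,"jaw":180},{"xyz":[0,0,0.2],"turn":0,"jaw":180},{"xyz":[0,0,0.3],"turn":0,"jaw":180},{"xyz":[0,0,0.3],"turn":0,"jaw":180},{"xyz":[0,0,0.3],"turn":0,"jaw":180}]'

```text
clock: 12.08
position: [0.392, 0.3147, 0.0315]
ee_rot: [1.784, 2.574, 0.011]
force: [-0.1, -0.5, -1.1]
width: 0.454
```

```bash
python3 -c "
from h import *
go((.391,.315,.0255),20)
print(observe()['force'])
"
```

```text
t 12.08 pos [0.392  0.3147 0.0315] yaw 20.6 tilt [0.68 0.03] -> d [ 0.07 -0.09  0.6 ] turn 0.6 q [-1.02  0.51  0.31  2.1  -0.27  0.56 -0.16]
[-0.14447924 -0.53301098 -1.08211405]
```

Call:
arm_command --deltas '[{"xyz":[0,-0.1,0.2],"turn":0,"jaw":180},{"xyz":[0,-0.1,0.35],"turn":0,"jaw":180},{"xyz":[0,-0.1,0.45],"turn":0,"jaw":180},{"xyz":[0,-0.1,0.55],"turn":0,"jaw":180},{"xyz":[0,-0.1,0.6],"turn":0,"jaw":180}]'

```text
clock: 12.5
position: [0.3912, 0.3143, 0.0254]
ee_rot: [1.784, 2.574, 0.011]
force: [-0.6, -2.0, 5.3]
width: 0.45
```

Call:
arm_command --deltas '[{"xyz":[0,0,0.05],"turn":0,"jaw":180},{"xyz":[0,0,0.05],"turn":0,"jaw":180}]'

```text
clock: 12.67
position: [0.3913, 0.3142, 0.0253]
ee_rot: [1.784, 2.574, 0.011]
force: [-0.5, -1.9, 6.8]
width: 0.452
```

```bash
python3 -c "
from h import *
go((.391,.315,.0255),20)
print(observe()['force'])
save('s11.png',crop(get_image('scene')['frame'],270,80,430,220,4))
"
```

```text
t 12.67 pos [0.3913 0.3142 0.0253] yaw 20.5 tilt [0.68 0.03] -> d [ 0.08  0.   -0.02] turn 0.5 q [-1.02  0.52  0.31  2.1  -0.28  0.55 -0.16]
[-0.51438107 -1.87974593  6.79273849]
```

View pics/s11.png

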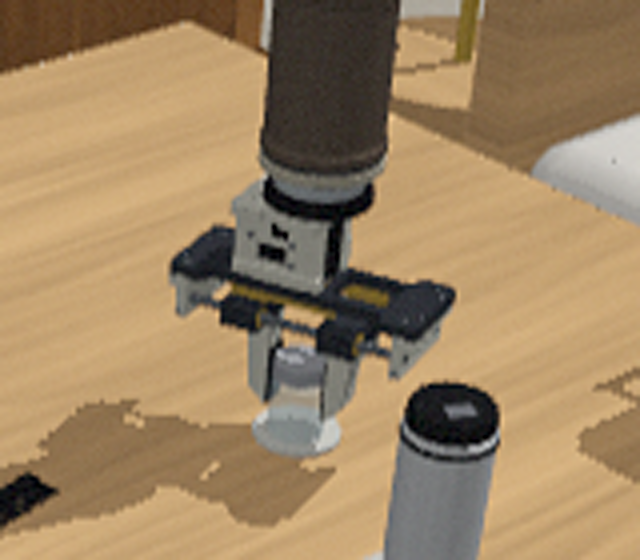

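The jar is on the coaster (6.8 N contact). Release and lift.

Call:
arm_command --deltas '[{"xyz":[0,0,0],"turn":0,"jaw":120},{"xyz":[0,0,0],"turn":0,"jaw":60},{"xyz":[0,0,0],"turn":0,"jaw":0},{"xyz":[0,0,0],"turn":0,"jaw":0},{"xyz":[0,0,0],"turn":0,"jaw":0}]'

```text
clock: 13.13
position: [0.3913, 0.3142, 0.0252]
ee_rot: [1.784, 2.574, 0.011]
force: [-0.7, 1.2, 1.4]
width: 0.765
```

Call:
arm_command --deltas '[{"xyz":[0,0,0],"turn":0,"jaw":0},{"xyz":[0,0,-2],"turn":0,"jaw":0},{"xyz":[0,0,-6],"turn":0,"jaw":0},{"xyz":[0,0,-10],"turn":0,"jaw":0},{"xyz":[0,0,-14],"turn":0,"jaw":0}]'

```text
clock: 13.55
position: [0.3892, 0.3135, 0.1666]
ee_rot: [1.785, 2.574, 0.009]
force: [1.1, 1.1, 0.3]
width: 0.998
```

```bash
python3 -c "
from h import *
go((.45,0,.2),None)
save('s12.png',crop(get_image('scene')['frame'],300,130,420,250,5))
P,f=cloud('top')
Q=P[385-160:280,140:200].reshape(-1,3);Q=Q[(Q[:,2]>.05)&(Q[:,2]<.08)&(np.hypot(Q[:,0]-.391,Q[:,1]-.315)<.05)];print(len(Q),rect(Q))
Q=P[235:300,360:450].reshape(-1,3)
for lo,hi in [(.03,.05),(.06,.08)]:
  S=Q[(Q[:,2]>lo)&(Q[:,2]<hi)];print(len(S),rect(S),S.mean(0))
save('t3.png',crop(f,360,235,440,300,6))
go((.45,-.02,.17),-10)
"
```

```text
t 13.55 pos [0.3892 0.3135 0.1666] yaw 20.5 tilt [ 0.64 -0.05] -> d [-31.5   -5.26  -3.25] turn None q [-1.12  0.3   0.42  1.98 -0.15  0.88 -0.27]
230 (array([393.7, 311.7]), array([39.4, 40.2]), 46.3)
592 (array([ 362.4, -292.4]), array([ 61.9, 140.2]), 75.5) [ 0.36315267 -0.27052152  0.04016943]
731 (array([ 362.8, -301. ]), array([ 46. , 100.9]), 75.6) [ 0.36233719 -0.30102677  0.06955204]
t 13.65 pos [0.3924 0.3164 0.1709] yaw 20.5 tilt [1.04 0.45] -> d [-33.52  -6.4   -0.07] turn 30.5 q [-1.12  0.3   0.42  1.98 -0.15  0.88 -0.27]
```

View pics/s12.png

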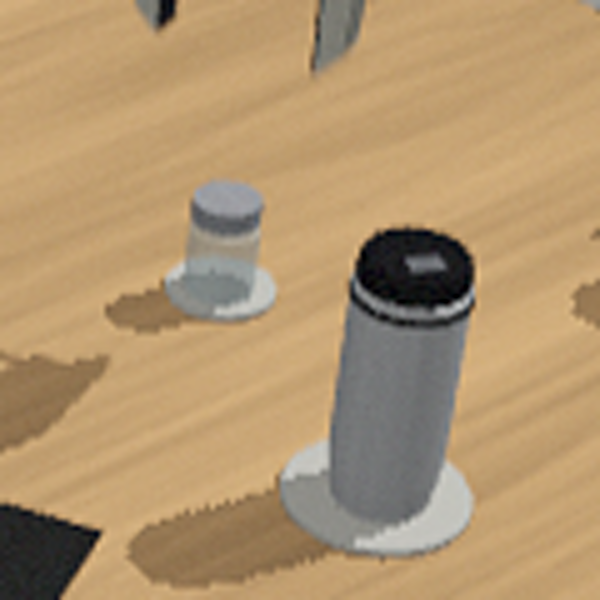

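View pics/t3.png

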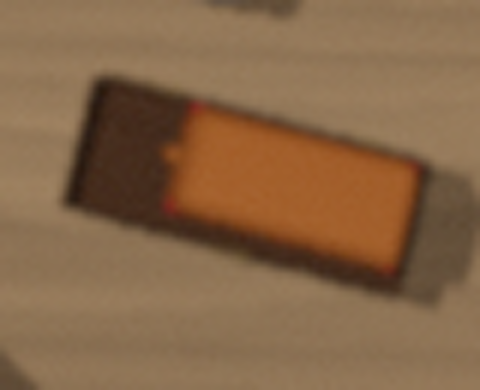

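Call:
arm_command --deltas '[{"xyz":[-33.5,-6.4,-3],"turn":30,"jaw":0},{"xyz":[-33.5,-6.4,-3],"turn":30,"jaw":0},{"xyz":[-33.5,-6.4,-3],"turn":30,"jaw":0},{"xyz":[-33.5,-6.4,-3],"turn":30,"jaw":0},{"xyz":[-33.5,-6.4,-3],"turn":30,"jaw":0}]'

```text
clock: 14.07
position: [0.4258, 0.1083, 0.1861]
ee_rot: [2.401, 2.018, 0.03]
force: [1.7, 0.7, -0.1]
width: 1.003
```

```bash
python3 -c "
from h import *
go((.45,-.02,.19),-14.4)
d=get_image('top')
print(onplane([(360+183/6-.5,235+156/6-.5),(360+410/6-.5,235+218/6-.5),(360+296.5/6-.5,235+187/6-.5)],d,.071))
go((.42,-.15,.19),-14.4)
go((.362,-.302,.19),-14.4)
"
```

```text
t 14.07 pos [0.4258 0.1083 0.1861] yaw -9.9 tilt [1.04 0.48] -> d [-12.21   4.6   -0.46] turn 4.5 q [-0.91  0.17  0.63  2.11 -0.14  0.88 -0.37]
[[ 0.37352652 -0.25496412  0.071     ]
 [ 0.35010857 -0.34719711  0.071     ]
 [ 0.36179904 -0.30115348  0.071     ]]
t 14.12 pos [0.4272 0.1001 0.187 ] yaw -10.2 tilt [1.13 0.35] -> d [-24.74   3.72  -0.47] turn 4.2 q [-0.91  0.17  0.64  2.11 -0.13  0.88 -0.36]
t 14.12 pos [0.4272 0.1001 0.187 ] yaw -10.2 tilt [1.13 0.35] -> d [-40.72   0.71  -0.68] turn 4.2 q [-0.91  0.17  0.64  2.11 -0.13  0.88 -0.36]
```

Call:
arm_command --deltas '[{"xyz":[-24.7,3.7,-0.5],"turn":4.2,"jaw":0},{"xyz":[-24.7,3.7,-0.5],"turn":4.2,"jaw":0},{"xyz":[-24.7,3.7,-0.5],"turn":4.2,"jaw":0},{"xyz":[-24.7,3.7,-0.5],"turn":4.2,"jaw":0},{"xyz":[-24.7,3.7,-0.5],"turn":4.2,"jaw":0}]'

```text
clock: 14.53
position: [0.4206, -0.0996, 0.1895]
ee_rot: [2.475, 1.923, 0.032]
force: [1.2, 0.8, 0.7]
width: 0.999
```

```bash
python3 -c "
from h import *
go((.362,-.301,.15),-14.4)
"
```

```text
t 14.53 pos [ 0.4206 -0.0996  0.1895] yaw -14.3 tilt [1.16 0.38] -> d [-21.    -0.76   3.7 ] turn 0.1 q [-0.56  0.16  0.79  2.13 -0.16  0.89  0.07]
```

Call:
arm_command --deltas '[{"xyz":[-4,0,0],"turn":0,"jaw":0},{"xyz":[-8.2,-0.3,0],"turn":0,"jaw":0},{"xyz":[-12.4,-0.5,0.5],"turn":0,"jaw":0},{"xyz":[-16.6,-0.7,1.5],"turn":0,"jaw":0},{"xyz":[-20,-0.8,3],"turn":0,"jaw":0}]'

```text
clock: 14.95
position: [0.3637, -0.2937, 0.1575]
ee_rot: [2.473, 1.922, 0.033]
force: [1.6, 0.6, -0.5]
width: 1.007
```

Call:
arm_command --deltas '[{"xyz":[0,0,0],"turn":0,"jaw":0},{"xyz":[0,0,0],"turn":0,"jaw":0}]'

```text
clock: 15.12
position: [0.3617, -0.296, 0.1567]
ee_rot: [2.48, 1.914, 0.03]
force: [0.8, 0.8, 0.7]
width: 1.0
```

```bash
python3 -c "
from h import *
save('w3.png',get_image('wrist')['frame'])
go((.362,-.301,.05),-14.4)
"
```

```text
t 15.17 pos [ 0.3629 -0.294   0.157 ] yaw -14.5 tilt [1.22 0.34] -> d [-0.81 -0.12 10.69] turn -0.1 q [-0.07  0.31  0.83  2.09 -0.33  0.85  0.7 ]
```

View pics/w3.png

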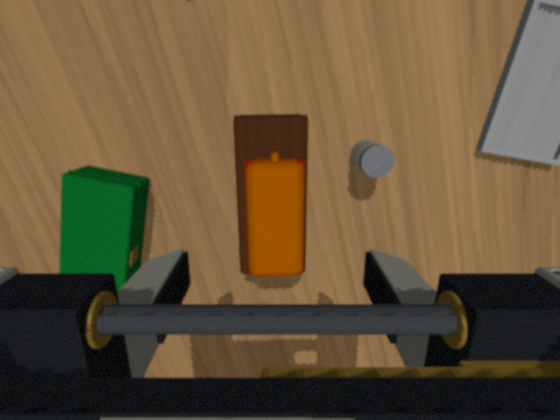

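The case (275,215) is straight and centred between the fingers. Descend in two stages.

Call:
arm_command --deltas '[{"xyz":[-0.8,-0.1,2.5],"turn":0,"jaw":0},{"xyz":[-0.8,-0.1,5.5],"turn":0,"jaw":0},{"xyz":[-0.8,-0.1,8],"turn":0,"jaw":0},{"xyz":[-0.8,-0.1,9.2],"turn":0,"jaw":0},{"xyz":[-0.8,-0.1,9.5],"turn":0,"jaw":0}]'

```text
clock: 15.58
position: [0.3623, -0.298, 0.0602]
ee_rot: [2.476, 1.926, 0.031]
force: [-0.1, -0.4, 0.0]
width: 1.003
```

```bash
python3 -c "
from h import *
go((.362,-.301,.05),-14.4)
save('s13.png',crop(get_image('scene')['frame'],70,150,230,290,4))
go((.362,-.301,.05),-14.4)
"
```

```text
t 15.58 pos [ 0.3623 -0.298   0.0602] yaw -14.3 tilt [1.07 0.48] -> d [-0.31  0.03  1.02] turn 0.1 q [ 0.08  0.48  0.68  2.17 -0.53  0.65  0.89]
t 15.63 pos [ 0.3625 -0.2986  0.0609] yaw -14.3 tilt [1.11 0.45] -> d [-0.25 -0.01  1.09] turn 0.1 q [ 0.08  0.48  0.68  2.17 -0.53  0.65  0.89]
```

Call:
arm_command --deltas '[{"xyz":[-0.25,0,0.5],"turn":0,"jaw":0},{"xyz":[-0.25,0,1.0],"turn":0,"jaw":30},{"xyz":[-0.25,0,1.0],"turn":0,"jaw":90},{"xyz":[-0.25,0,1.0],"turn":0,"jaw":150},{"xyz":[-0.25,0,1.0],"turn":0,"jaw":170}]' --force 20

```text
clock: 16.05
position: [0.3624, -0.3011, 0.0514]
ee_rot: [2.475, 1.924, 0.032]
force: [-0.1, -0.3, -0.1]
width: 0.76
```

Call:
arm_command --deltas '[{"xyz":[0,0,0],"turn":0,"jaw":170},{"xyz":[0,0,0],"turn":0,"jaw":170},{"xyz":[0,0,0],"turn":0,"jaw":170},{"xyz":[0,0,0],"turn":0,"jaw":170},{"xyz":[0,0,0],"turn":0,"jaw":170}]'

```text
clock: 16.47
position: [0.3624, -0.3011, 0.0515]
ee_rot: [2.475, 1.924, 0.032]
force: [-0.1, 0.0, 4.0]
width: 0.503
```

```bash
python3 -c "
from h import *
print(observe()['width'],observe()['force'])
save('s14.png',crop(get_image('scene')['frame'],70,150,230,290,4))
go((.362,-.301,.11),-14.4)
"
```

```text
0.5029348676974633 [-0.0519943   0.02109388  4.01818873]
t 16.52 pos [ 0.3624 -0.3011  0.0515] yaw -14.3 tilt [1.17 0.43] -> d [ 0.08  0.06 -5.85] turn 0.1 q [ 0.1   0.49  0.66  2.18 -0.55  0.63  0.91]
```

View pics/s14.png

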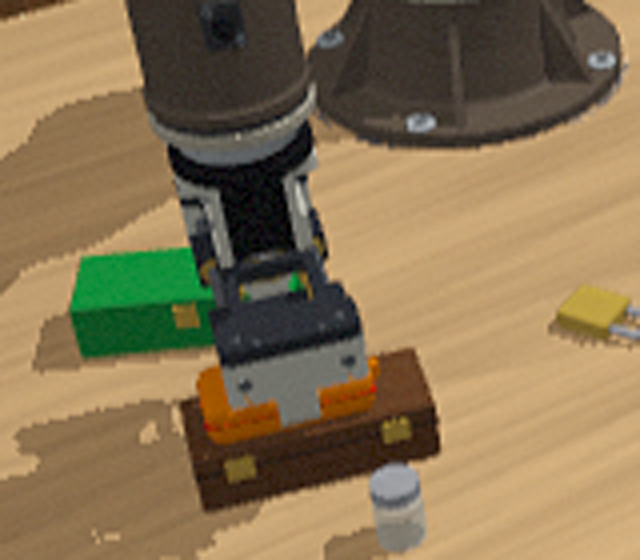

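The case is gripped at 46 mm, centred. Lift, then move to the tray.

Call:
arm_command --deltas '[{"xyz":[0,0,-1],"turn":0,"jaw":170},{"xyz":[0,0,-3],"turn":0,"jaw":170},{"xyz":[0,0,-6],"turn":0,"jaw":170},{"xyz":[0,0.5,-8],"turn":0,"jaw":170},{"xyz":[0.3,2,-9],"turn":0,"jaw":170}]'

```text
clock: 16.93
position: [0.3792, -0.3049, 0.1447]
ee_rot: [2.477, 1.919, 0.033]
force: [0.4, -0.8, -1.9]
width: 0.498
```

```bash
python3 -c "
from h import *
print(observe()['width'],observe()['force'])
save('s15.png',crop(get_image('scene')['frame'],70,130,270,270,4))
go((.6185,-.2635,.13),-24.5)
"
```

```text
0.4983116923827142 [ 0.36925185 -0.76430164 -1.86279189]
t 16.98 pos [ 0.3845 -0.3051  0.1458] yaw -14.3 tilt [1.48 0.28] -> d [ 9.77 21.61  2.2 ] turn 10.2 q [-0.04  0.37  0.81  2.05 -0.39  0.85  0.74]
```

View pics/s15.png

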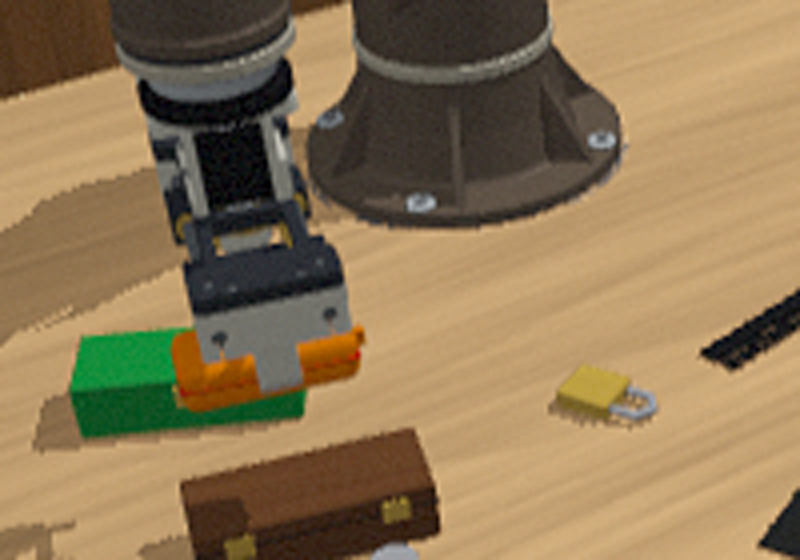

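The case is held level and the box undisturbed. On to the tray.

Call:
arm_command --deltas '[{"xyz":[1.6,3,0],"turn":2,"jaw":170},{"xyz":[3.2,6.5,0],"turn":4,"jaw":170},{"xyz":[4.8,10,0],"turn":6,"jaw":170},{"xyz":[6.3,13.5,0],"turn":8,"jaw":170},{"xyz":[7.8,17,0],"turn":10,"jaw":170}]'

```text
clock: 17.4
position: [0.5698, -0.2704, 0.1505]
ee_rot: [2.632, 1.699, 0.038]
force: [0.0, -1.3, -0.5]
width: 0.504
```

```bash
python3 -c "
from h import *
go((.6185,-.2635,.08),-24.5)
"
```

```text
t 17.4 pos [ 0.5698 -0.2704  0.1505] yaw -24.3 tilt [1.44 0.31] -> d [2.52 4.01 7.18] turn 0.2 q [-0.14  0.6   0.79  1.71 -0.51  1.02  0.41]
```

Call:
arm_command --deltas '[{"xyz":[1.5,2.5,0.5],"turn":0.2,"jaw":170},{"xyz":[2.3,3.7,2],"turn":0.2,"jaw":170},{"xyz":[2.5,4,4],"turn":0.2,"jaw":170},{"xyz":[2.5,4,6],"turn":0.2,"jaw":170},{"xyz":[2.5,4,7.2],"turn":0.2,"jaw":170}]'

```text
clock: 17.82
position: [0.6174, -0.2627, 0.0772]
ee_rot: [2.636, 1.696, 0.034]
force: [-1.3, -0.2, -1.6]
width: 0.499
```

Call:
arm_command --deltas '[{"xyz":[0,0,0],"turn":0,"jaw":170},{"xyz":[0,0,0],"turn":0,"jaw":170}]'

```text
clock: 17.98
position: [0.6163, -0.2625, 0.0765]
ee_rot: [2.638, 1.697, 0.031]
force: [0.1, 0.4, -1.1]
width: 0.5
```

```bash
python3 -c "
from h import *
save('s16.png',crop(get_image('scene')['frame'],130,210,290,350,4))
go((.6185,-.2635,.018),-24.5)
"
```

```text
t 18.03 pos [ 0.6171 -0.263   0.0776] yaw -24.5 tilt [1.23 0.34] -> d [-0.07  0.05  5.96] turn -0.0 q [-0.11  0.74  0.72  1.66 -0.6   0.95  0.41]
```

View pics/s16.png

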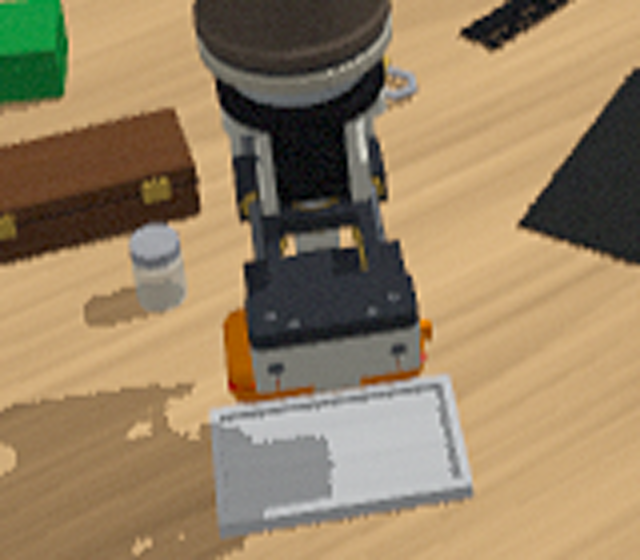

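The case is above the tray, parallel to it. Descend.

Call:
arm_command --deltas '[{"xyz":[-0.1,0.05,1.5],"turn":0,"jaw":170},{"xyz":[-0.1,0.05,3],"turn":0,"jaw":170},{"xyz":[-0.1,0.05,4.3],"turn":0,"jaw":170},{"xyz":[-0.1,0.05,5.2],"turn":0,"jaw":170},{"xyz":[-0.1,0.05,5.8],"turn":0,"jaw":170}]'

```text
clock: 18.45
position: [0.6175, -0.2632, 0.0176]
ee_rot: [2.638, 1.697, 0.032]
force: [0.5, 0.1, -1.6]
width: 0.496
```

Call:
arm_command --deltas '[{"xyz":[0,0,0.05],"turn":0,"jaw":170},{"xyz":[0,0,0.1],"turn":0,"jaw":170},{"xyz":[0,0,0.2],"turn":0,"jaw":170},{"xyz":[0,0,0.2],"turn":0,"jaw":170}]'

```text
clock: 18.78
position: [0.6178, -0.2634, 0.016]
ee_rot: [2.638, 1.696, 0.032]
force: [1.1, -0.2, -1.0]
width: 0.501
```

```bash
python3 -c "
from h import *
print(observe()['force'])
save('s17.png',crop(get_image('scene')['frame'],130,210,290,350,4))
go((.6185,-.2635,.0145),-24.5)
"
```

```text
[ 1.14331522 -0.23166361 -0.97141667]
t 18.83 pos [ 0.6179 -0.2634  0.0162] yaw -24.5 tilt [1.17 0.37] -> d [0.02 0.06 0.17] turn -0.0 q [-0.08  0.81  0.67  1.69 -0.66  0.86  0.45]
```

View pics/s17.png

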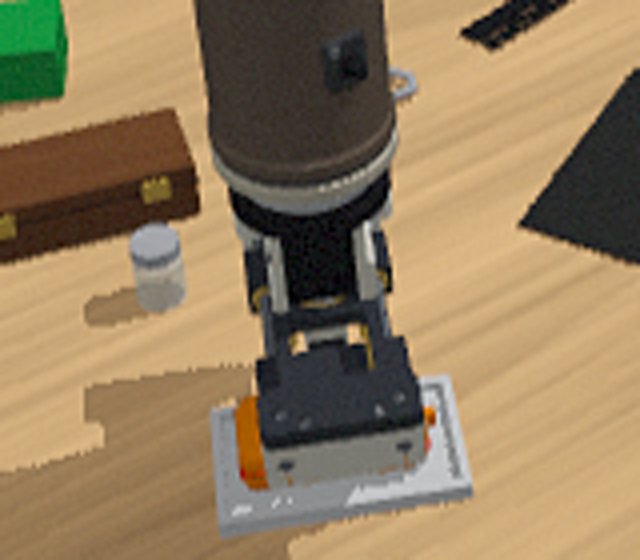

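Call:
arm_command --deltas '[{"xyz":[0,0.05,0.1],"turn":0,"jaw":170},{"xyz":[0,0.05,0.2],"turn":0,"jaw":170},{"xyz":[0,0.05,0.2],"turn":0,"jaw":170},{"xyz":[0,0.05,0.25],"turn":0,"jaw":170},{"xyz":[0,0.05,0.25],"turn":0,"jaw":170}]'

```text
clock: 19.25
position: [0.6188, -0.2638, 0.0146]
ee_rot: [2.637, 1.696, 0.034]
force: [-0.6, 0.7, 8.2]
width: 0.5
```

Call:
arm_command --deltas '[{"xyz":[0,0,0],"turn":0,"jaw":120},{"xyz":[0,0,0],"turn":0,"jaw":80},{"xyz":[0,0,0],"turn":0,"jaw":40},{"xyz":[0,0,0],"turn":0,"jaw":20},{"xyz":[0,0,0],"turn":0,"jaw":0}]'

```text
clock: 19.67
position: [0.6187, -0.2638, 0.0144]
ee_rot: [2.637, 1.696, 0.033]
force: [0.1, 0.8, -0.1]
width: 0.77
```

Call:
arm_command --deltas '[{"xyz":[0,0,-1],"turn":0,"jaw":0},{"xyz":[0,0,-3],"turn":0,"jaw":0},{"xyz":[0,0,-6],"turn":0,"jaw":0},{"xyz":[0,0,-9],"turn":0,"jaw":0},{"xyz":[0,0,-12],"turn":0,"jaw":0}]'

```text
clock: 20.08
position: [0.6158, -0.2647, 0.1362]
ee_rot: [2.637, 1.696, 0.033]
force: [0.2, -0.2, 0.2]
width: 0.999
```

```bash
python3 -c "
from h import *
d=get_image('scene');save('s18.png',crop(d['frame'],130,210,290,350,4))
hsv=cv2.cvtColor(d['frame'],cv2.COLOR_RGB2HSV)
P,_=cloud('scene',d)
m=(P[...,2]>.028)&(P[...,2]<.045)&(abs(P[...,0]-.618)<.08)&(abs(P[...,1]+.263)<.09)
print(m.sum(),rect(P[m]),np.median(P[m],0))
go((.363,-.293,.1),-14.4)
"
```

```text
811 (array([ 620.6, -265.9]), array([ 47.6, 100.1]), 63.6) [ 0.62160625 -0.27001638  0.03447835]
t 20.13 pos [ 0.6182 -0.2668  0.1427] yaw -24.6 tilt [1.62 0.18] -> d [-13.04 -22.22   3.54] turn -10.2 q [-0.14  0.67  0.78  1.61 -0.54  1.06  0.37]
```

View pics/s18.png

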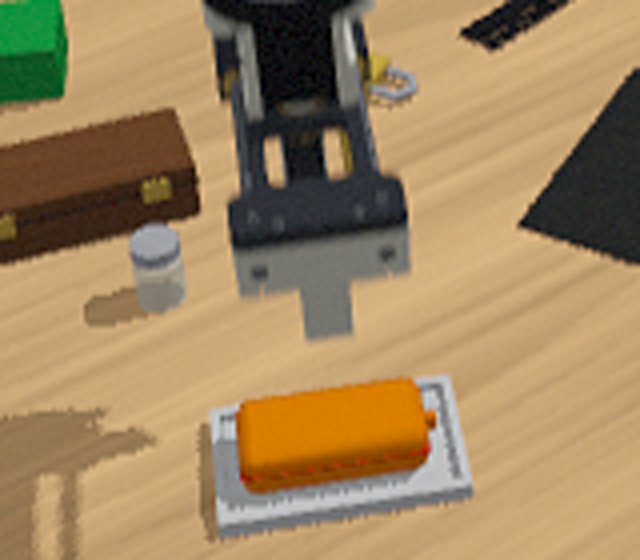

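The case lies flat in the tray, centre about 3 mm off. Now the box, with the fingers partly closed to stay clear of the decoy jar.

Call:
arm_command --deltas '[{"xyz":[-2,-3.5,0],"turn":-2,"jaw":55},{"xyz":[-4.2,-7.2,0],"turn":-4,"jaw":55},{"xyz":[-6.4,-11,0],"turn":-6,"jaw":55},{"xyz":[-8.6,-14.7,0],"turn":-8,"jaw":55},{"xyz":[-10.8,-18.4,0],"turn":-10,"jaw":55}]' --force 40

```text
clock: 20.55
position: [0.4105, -0.2879, 0.1371]
ee_rot: [2.471, 1.915, 0.039]
force: [-0.7, -1.3, 0.1]
width: 0.786
```

```bash
python3 -c "
from h import *
go((.3625,-.2925,.12),-14.4)
"
```

```text
t 20.55 pos [ 0.4105 -0.2879  0.1371] yaw -14.4 tilt [1.66 0.18] -> d [-1.66 -4.57  1.57] turn -0.0 q [-0.08  0.4   0.8   2.04 -0.41  0.83  0.7 ]
```

Call:
arm_command --deltas '[{"xyz":[-1,-2.8,0.2],"turn":0,"jaw":55},{"xyz":[-1.5,-4.2,1],"turn":0,"jaw":55},{"xyz":[-1.65,-4.55,1.5],"turn":0,"jaw":55},{"xyz":[-1.65,-4.55,1.5],"turn":0,"jaw":55},{"xyz":[-1.65,-4.55,1.5],"turn":0,"jaw":55}]'

```text
clock: 20.97
position: [0.3639, -0.2925, 0.121]
ee_rot: [2.47, 1.915, 0.039]
force: [1.1, 0.1, -0.7]
width: 0.786
```

```bash
python3 -c "
from h import *
save('w4.png',get_image('wrist')['frame'])
go((.3625,-.2925,.055),-14.4)
"
```

```text
t 21.02 pos [ 0.3643 -0.2927  0.1211] yaw -14.4 tilt [1.7  0.14] -> d [-0.09 -0.37  6.6 ] turn 0.0 q [-0.03  0.37  0.79  2.14 -0.41  0.76  0.77]
```

View pics/w4.png

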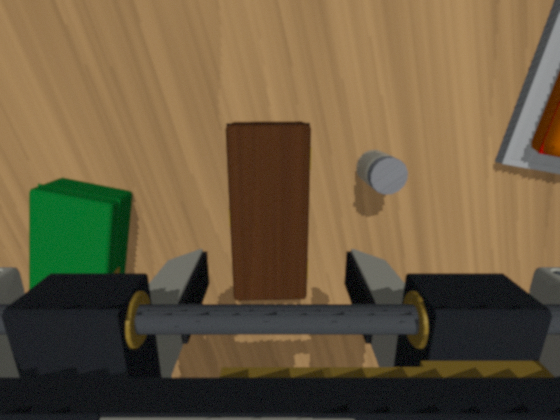

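The box (centre x about 269) is slightly left of the finger middle (277), which agrees with the −3.7 mm correction. Descend in stages.

Call:
arm_command --deltas '[{"xyz":[-0.1,-0.35,0.5],"turn":0,"jaw":50},{"xyz":[-0.1,-0.37,2.5],"turn":0,"jaw":50},{"xyz":[-0.1,-0.37,4.5],"turn":0,"jaw":50},{"xyz":[-0.1,-0.37,5.7],"turn":0,"jaw":50},{"xyz":[-0.1,-0.37,6.2],"turn":0,"jaw":50}]'

```text
clock: 21.43
position: [0.3624, -0.2919, 0.0573]
ee_rot: [2.469, 1.919, 0.037]
force: [-0.6, -0.6, 1.0]
width: 0.804
```

Call:
arm_command --deltas '[{"xyz":[0,0,0],"turn":0,"jaw":50},{"xyz":[0,0,0],"turn":0,"jaw":50}]'

```text
clock: 21.6
position: [0.3628, -0.292, 0.0571]
ee_rot: [2.469, 1.92, 0.036]
force: [0.3, 0.8, 0.5]
width: 0.804
```

```bash
python3 -c "
from h import *
save('w5.png',get_image('wrist')['frame'])
go((.3625,-.2925,.013),-14.4)
"
```

```text
t 21.65 pos [ 0.3629 -0.2922  0.0575] yaw -14.3 tilt [1.58 0.16] -> d [-0.08 -0.15  4.45] turn 0.1 q [ 0.07  0.47  0.68  2.19 -0.55  0.62  0.9 ]
```

View pics/w5.png

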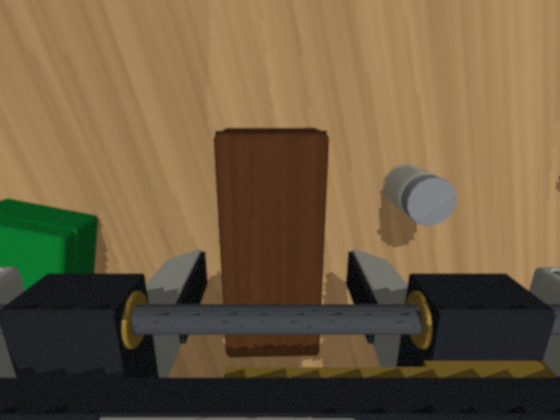

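The box is between the fingertips with the jar well clear. Descend and close.

Call:
arm_command --deltas '[{"xyz":[-0.1,-0.15,1.2],"turn":0,"jaw":50},{"xyz":[-0.1,-0.15,2.4],"turn":0,"jaw":50},{"xyz":[-0.1,-0.15,3.4],"turn":0,"jaw":50},{"xyz":[-0.1,-0.15,4.0],"turn":0,"jaw":50},{"xyz":[-0.1,-0.15,4.2],"turn":0,"jaw":50}]'

```text
clock: 22.07
position: [0.3623, -0.2925, 0.015]
ee_rot: [2.469, 1.919, 0.037]
force: [-0.5, 0.2, 0.7]
width: 0.803
```

Call:
arm_command --deltas '[{"xyz":[0,0,0],"turn":0,"jaw":80},{"xyz":[0,0,0],"turn":0,"jaw":110},{"xyz":[0,0,0],"turn":0,"jaw":140},{"xyz":[0,0,0],"turn":0,"jaw":140},{"xyz":[0,0,0],"turn":0,"jaw":140}]'

```text
clock: 22.48
position: [0.3624, -0.2927, 0.0154]
ee_rot: [2.468, 1.919, 0.037]
force: [-1.0, -0.8, 3.6]
width: 0.655
```

```bash
python3 -c "
from h import *
print(observe()['width'],observe()['force'])
save('s19.png',crop(get_image('scene')['frame'],70,150,230,290,4))
go((.3625,-.2925,.07),-14.4)
"
```

```text
0.6551613005986351 [-1.03892401 -0.8179588   3.63476564]
t 22.53 pos [ 0.3624 -0.2927  0.0154] yaw -14.3 tilt [1.59 0.17] -> d [ 0.07  0.15 -5.46] turn 0.1 q [ 0.15  0.55  0.58  2.22 -0.65  0.53  0.98]
```

View pics/s19.png

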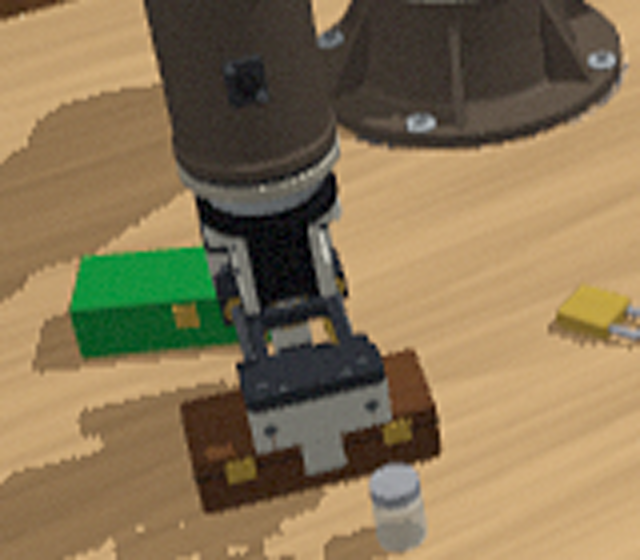

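The box is gripped. Lift.

Call:
arm_command --deltas '[{"xyz":[0,0,-0.7],"turn":0,"jaw":140},{"xyz":[0,0,-2.2],"turn":0,"jaw":140},{"xyz":[0,0,-5],"turn":0,"jaw":140},{"xyz":[0,0,-8],"turn":0,"jaw":140},{"xyz":[0,0,-11],"turn":0,"jaw":140}]'

```text
clock: 22.95
position: [0.3584, -0.2927, 0.1265]
ee_rot: [2.47, 1.919, 0.035]
force: [1.3, 0.2, -1.9]
width: 0.652
```

```bash
python3 -c "
from h import *
print(observe()['width'],observe()['force'])
save('s20.png',crop(get_image('scene')['frame'],70,110,270,260,4))
go((.525,.010,.12),28)
"
```

```text
0.651579743181456 [ 1.32741433  0.21757088 -1.89602912]
t 23.0 pos [ 0.3601 -0.295   0.1311] yaw -14.4 tilt [1.82 0.04] -> d [33.62  8.35  1.65] turn -42.4 q [-0.05  0.35  0.82  2.13 -0.4   0.78  0.77]
```

View pics/s20.png

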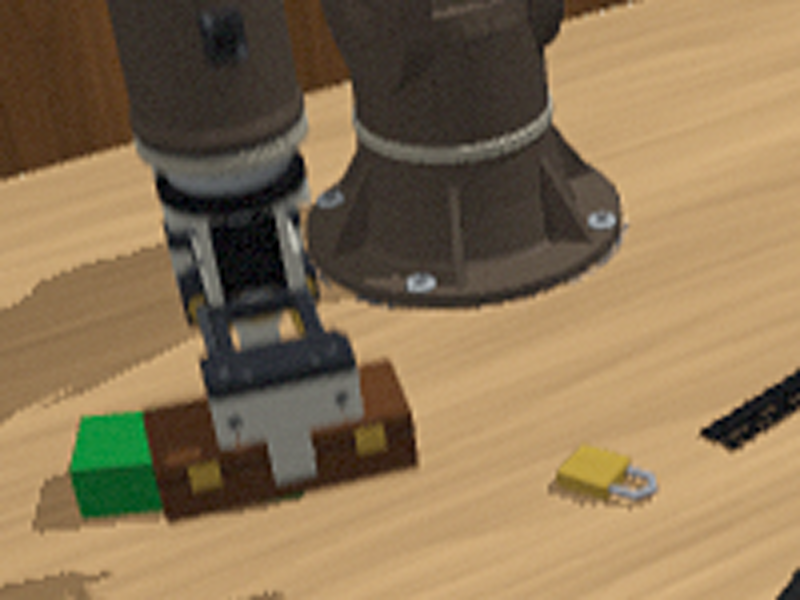

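Call:
arm_command --deltas '[{"xyz":[3,0.8,0],"turn":-4,"jaw":140},{"xyz":[6.3,1.6,0],"turn":-8,"jaw":140},{"xyz":[9.6,2.4,0],"turn":-12,"jaw":140},{"xyz":[12.9,3.2,0],"turn":-16,"jaw":140},{"xyz":[16.2,4,0],"turn":-20,"jaw":140}]'

```text
clock: 23.42
position: [0.4394, -0.1464, 0.1341]
ee_rot: [2.091, 2.314, 0.035]
force: [1.2, -1.1, -1.8]
width: 0.649
```

```bash
python3 -c "
from h import *
go((.525,.010,.12),28)
"
```

```text
t 23.42 pos [ 0.4394 -0.1464  0.1341] yaw 5.8 tilt [1.84 0.06] -> d [14.69 10.05  1.7 ] turn -22.2 q [-0.36  0.31  0.72  2.14 -0.32  0.76  0.67]
```

Call:
arm_command --deltas '[{"xyz":[3,2.1,0.3],"turn":-4.5,"jaw":140},{"xyz":[6.2,4.3,0.6],"turn":-9,"jaw":140},{"xyz":[9.2,6.4,1],"turn":-14,"jaw":140},{"xyz":[11.8,8.1,1.4],"turn":-18,"jaw":140},{"xyz":[13.6,9.3,1.7],"turn":-22,"jaw":140}]'

```text
clock: 23.83
position: [0.5196, 0.0021, 0.1196]
ee_rot: [1.6, 2.672, 0.028]
force: [1.3, -0.4, -3.1]
width: 0.647
```

Call:
arm_command --deltas '[{"xyz":[0,0,0],"turn":0,"jaw":140},{"xyz":[0,0,0],"turn":0,"jaw":140}]'

```text
clock: 24.0
position: [0.5197, 0.0038, 0.1193]
ee_rot: [1.596, 2.675, 0.028]
force: [-0.0, -0.6, -2.6]
width: 0.65
```

```bash
python3 -c "
from h import *
save('s21.png',crop(get_image('scene')['frame'],210,140,390,300,4))
go((.525,.010,.06),28)
"
```

```text
t 24.05 pos [0.5192 0.002  0.1195] yaw 28.2 tilt [1.81 0.09] -> d [0.51 0.72 5.97] turn 0.2 q [-0.53  0.4   0.56  2.02 -0.31  0.77  0.7 ]
```

View pics/s21.png

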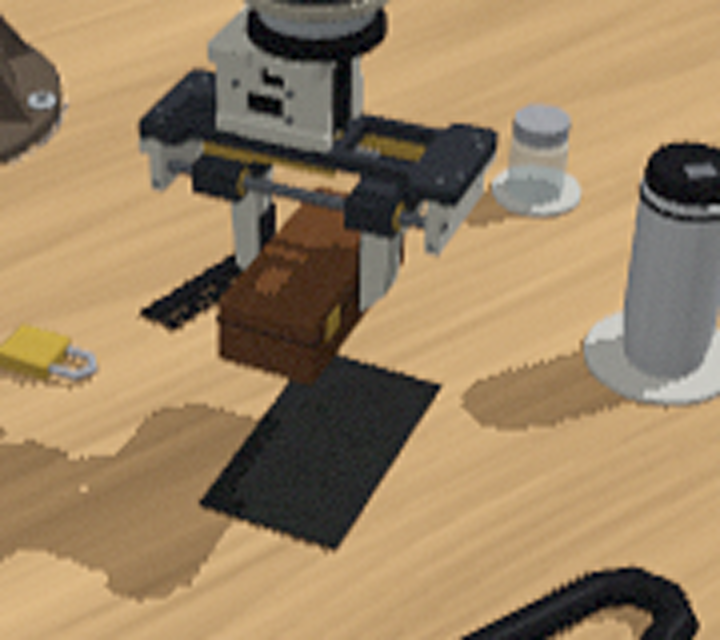

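The box is above the mat and parallel to it. Correct and descend.

Call:
arm_command --deltas '[{"xyz":[0.5,0.7,1.2],"turn":0.2,"jaw":140},{"xyz":[0.5,0.7,3],"turn":0.2,"jaw":140},{"xyz":[0.5,0.7,5],"turn":0.2,"jaw":140},{"xyz":[0.5,0.7,7],"turn":0.2,"jaw":140},{"xyz":[0.5,0.7,8],"turn":0.2,"jaw":140}]'

```text
clock: 24.47
position: [0.524, 0.0089, 0.0373]
ee_rot: [1.61, 2.669, 0.024]
force: [-0.3, 0.0, -2.7]
width: 0.654
```

Call:
arm_command --deltas '[{"xyz":[0,0,0.1],"turn":0,"jaw":140},{"xyz":[0,0,0.1],"turn":0,"jaw":140}]'

```text
clock: 24.63
position: [0.5232, 0.0079, 0.0356]
ee_rot: [1.613, 2.669, 0.021]
force: [-0.2, -1.0, -1.9]
width: 0.653
```

```bash
python3 -c "
from h import *
print(observe()['force'])
save('s22.png',crop(get_image('scene')['frame'],210,140,390,300,4))
go((.525,.010,.0195),28)
"
```

```text
[-0.17200686 -1.02880795 -1.90989213]
t 24.68 pos [0.5239 0.0082 0.0364] yaw 27.7 tilt [1.63 0.01] -> d [0.13 0.14 1.7 ] turn -0.3 q [-0.46  0.54  0.47  2.07 -0.42  0.6   0.78]
```

View pics/s22.png

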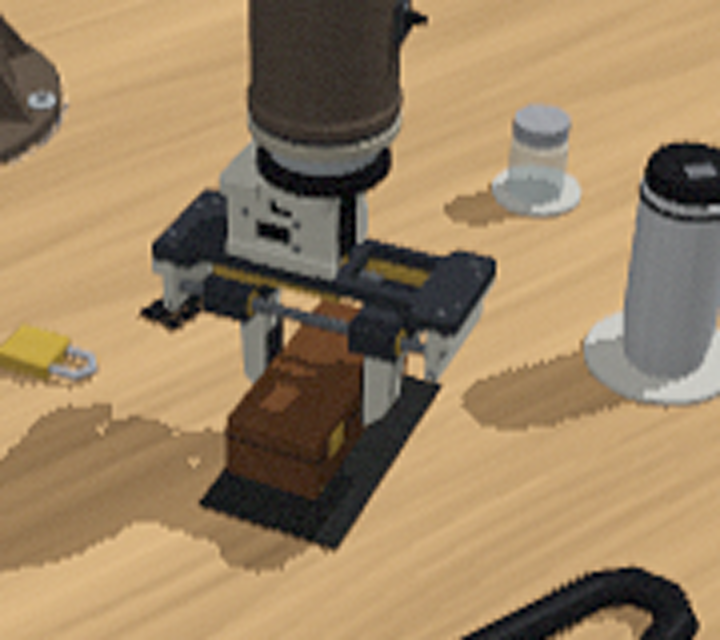

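Call:
arm_command --deltas '[{"xyz":[0.1,0.1,0.5],"turn":0,"jaw":140},{"xyz":[0.1,0.1,1],"turn":0,"jaw":140},{"xyz":[0.1,0.1,1.3],"turn":0,"jaw":140},{"xyz":[0.1,0.1,1.5],"turn":0,"jaw":140},{"xyz":[0.1,0.1,1.6],"turn":0,"jaw":140}]'

```text
clock: 25.1
position: [0.5248, 0.0095, 0.0203]
ee_rot: [1.612, 2.668, 0.023]
force: [0.8, -0.6, 0.1]
width: 0.655
```

Call:
arm_command --deltas '[{"xyz":[0,0,0.05],"turn":0,"jaw":140},{"xyz":[0,0,0.1],"turn":0,"jaw":140}]'

```text
clock: 25.27
position: [0.5251, 0.0094, 0.0196]
ee_rot: [1.612, 2.668, 0.024]
force: [0.4, -1.0, 2.3]
width: 0.652
```

```bash
python3 -c "
from h import *
print(observe()['force'])
save('s23.png',crop(get_image('scene')['frame'],210,140,390,300,4))
go((.525,.010,.0195),28)
"
```

```text
[ 0.41312715 -0.97435085  2.29567008]
t 25.32 pos [0.5251 0.0094 0.0196] yaw 27.7 tilt [1.66 0.01] -> d [0.06 0.02 0.  ] turn -0.3 q [-0.44  0.57  0.44  2.07 -0.45  0.56  0.8 ]
```

View pics/s23.png

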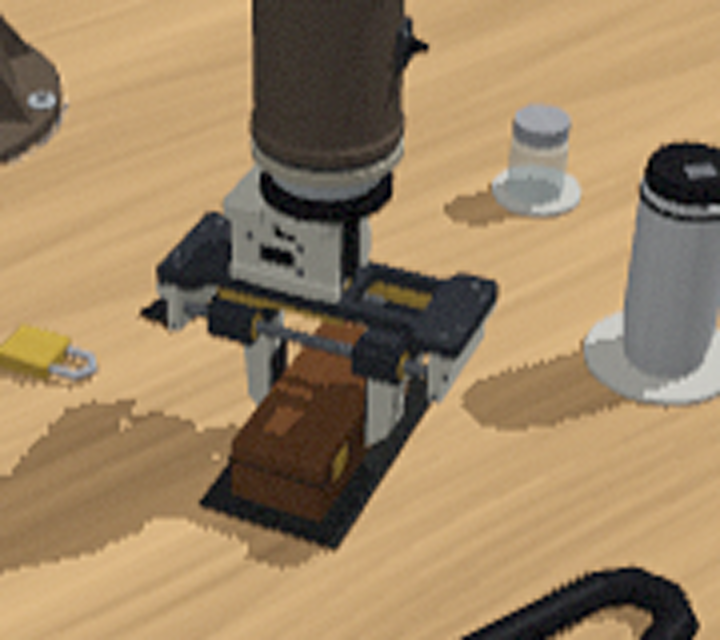

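The box is on the mat. Release, lift clear, and check everything.

Call:
arm_command --deltas '[{"xyz":[0,0,0],"turn":0,"jaw":100},{"xyz":[0,0,0],"turn":0,"jaw":60},{"xyz":[0,0,0],"turn":0,"jaw":20},{"xyz":[0,0,0],"turn":0,"jaw":0},{"xyz":[0,0,0],"turn":0,"jaw":0}]'

```text
clock: 25.73
position: [0.5252, 0.0094, 0.0196]
ee_rot: [1.612, 2.668, 0.024]
force: [0.1, -0.5, -0.1]
width: 0.889
```

Call:
arm_command --deltas '[{"xyz":[0,0,-1],"turn":0,"jaw":0},{"xyz":[0,0,-4],"turn":0,"jaw":0},{"xyz":[0,0,-8],"turn":0,"jaw":0},{"xyz":[0,0,-12],"turn":0,"jaw":0},{"xyz":[0,0,-16],"turn":0,"jaw":0}]'

```text
clock: 26.15
position: [0.5199, 0.0089, 0.1818]
ee_rot: [1.613, 2.667, 0.023]
force: [1.0, 1.4, -0.6]
width: 0.995
```

Call:
arm_command --deltas '[{"xyz":[-3,-3,-3],"turn":0,"jaw":0},{"xyz":[-6,-6,-6],"turn":0,"jaw":0},{"xyz":[-8,-8,-8],"turn":0,"jaw":0},{"xyz":[-8,-8,-8],"turn":0,"jaw":0},{"xyz":[-8,-8,-8],"turn":0,"jaw":0}]'

```text
clock: 26.57
position: [0.4837, -0.1034, 0.2641]
ee_rot: [1.619, 2.658, 0.027]
force: [0.6, 0.3, -0.7]
width: 1.0
```

```bash
python3 -c "
from h import *
o=observe();print(o['position'],o['force'],o['width'],abs(o['dq']).max())
d=get_image('top');save('t4.png',d['frame']);Pt,_=cloud('top',d)
e=get_image('scene');save('s24.png',e['frame']);Ps,_=cloud('scene',e)
for nm,c,r,lo,hi in [('box',(.525,.01),.09,.036,.056),('case',(.6185,-.2635),.075,.028,.045),('jar',(.391,.315),.04,.055,.08),('mug',(.587,.243),.045,.135,.17)]:
  for v,P in (('top',Pt),('scene',Ps)):
    m=(P[...,2]>lo)&(P[...,2]<hi)&(np.hypot(P[...,0]-c[0],P[...,1]-c[1])<r)
    if m.sum()>20: print(nm,v,m.sum(),rect(P[m]),'z',np.median(P[m][:,2]).round(4))
"
```

```text
[ 0.48365569 -0.10343598  0.26407314] [ 0.56224338  0.27147047 -0.68849026] 1.0000595911591101 0.07111007451909311
box top 1283 (array([527.3,   8.6]), array([ 61.5, 139. ]), -62.3) z 0.045
box scene 1021 (array([527.2,   7.5]), array([ 61.9, 144.2]), -62.2) z 0.0463
case scene 812 (array([ 620.6, -265.8]), array([46.9, 99.9]), 64.4) z 0.0344
jar top 219 (array([393.9, 311.9]), array([38.8, 40. ]), -53.4) z 0.0661
jar scene 130 (array([394.1, 312.3]), array([39.4, 44.9]), -87.5) z 0.0666
mug top 486 (array([588.1, 241.2]), array([54.4, 54.4]), 0.3) z 0.152
mug scene 371 (array([591.3, 236.6]), array([55.7, 57.6]), 17.9) z 0.1523
```

View pics/s24.png

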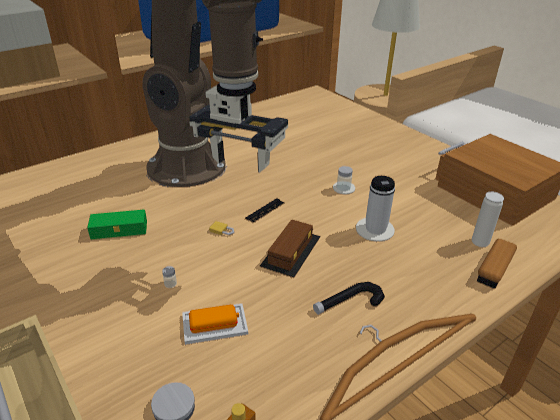

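View pics/t4.png

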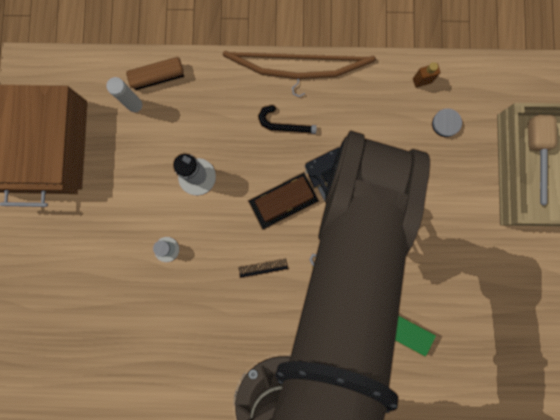

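All four objects sit on their places: box (283,201 top), mug, jar, and case (214,318 scene). The handle is unmoved. Let the arm settle, then hand in.

Call:
arm_command --deltas '[{"xyz":[0,0,0],"turn":0,"jaw":0},{"xyz":[0,0,0],"turn":0,"jaw":0},{"xyz":[0,0,0],"turn":0,"jaw":0}]'

```text
clock: 26.92
position: [0.4837, -0.0979, 0.2605]
ee_rot: [1.612, 2.668, 0.023]
force: [0.5, 0.1, -0.3]
width: 0.996
```

```bash
python3 -c "
from cell import sign_off
print(sign_off())"
```

```text
the job is handed in; nothing more can be done
None
```

I moved the mug to the large coaster, the jar to the small coaster, the case into the tray and the box onto the mat. I handed the job in after about 27 s of robot time; `sign_off()` gave no verdict.

Last checks by depth camera, as distance from each place's measured centre:

| Item | Offset | Other readings |
|---|---|---|
| Box | about 3 mm | within 1° of the mat |
| Case | about 3 mm | within 2° of the tray |
| Jar | about 4 mm | stands upright |
| Mug | 2 mm (top camera), 3–4 mm (scene camera side fit) | side fits agree at all heights, so it stands upright |

- **Height:** the measured tops are within 3 mm of what they should be.
- **Disagreement:** for the mug lid, the scene camera reads about 8 mm off. I trusted the top view and the side fits, since that camera sees the lid at an angle.
- **Not checked from above:** the arm hid the case from the top camera at the end, so its reading comes from the scene camera only.
- **Bystanders:** the umbrella handle, the small jar, the green box, the comb and the padlock look unmoved in the last pictures. The gripper was open and clear of everything.

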